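# Close the air-filter housing: drop the cover home and spin its wing nut snug

### The job

The air filter on the inspection bench has been checked and must be closed: its blue cover is on the centre stud but still rides high on the rim, with the wing nut run up above it. Turn the cover until its three lugs drop into the notches of the rim and it lies flush all round, then spin the wing nut down clockwise until it is snug and clamps the cover, and let go. Leave the gauges and tools round it where they are.

Things in the scene. Friction and masses are not known exactly. Their poses are not given: they have to be found in the camera images.
- filter_housing: Fixed grey cast pot on a foot plate 150 x 140 mm; pot 129 mm across, rim top 70 mm above the bench. The rim has three notches, 22 mm wide, at 0, 120, 240 deg from the housing's +x (an outlet stub, out to 96 mm, lies under the 0 deg one). Gasket ledge inside at 63 mm. Steel centre stud 16 mm thick, tip at 115 mm. Origin: centre of the underside, on the stud's axis; z up.
- filter_cover: Loose blue disc, 109 mm across, 6 mm thick, 0.35 kg, 20 mm hole round the stud; origin on the axis at its underside (70 mm up while high, 63 mm when home). Three lugs, 16 mm wide, out to radius 80 mm at 0, 120, 240 deg from its +x, each with an upright fin at radius 65 to 79 mm, 8 mm thick, top 30 mm over the origin. A push of 2 to 5 N on a fin slides it round; any lug fits any notch.
- wing_nut: Steel wing nut on the stud; origin on the axis at its underside (flange 36 mm across). Hub 25 mm thick, 22 mm high. Two wings 7 mm thick along +x and -x to radius 45 mm, 10 to 32 mm above the origin. Clockwise from above lowers it 8 mm a turn; 1 to 2 N on a wing spins it, it stays where left. Snug 6 mm above the cover's origin (1.2 to 2 turns away at first): then about 6 N on a wing.
- plug_gauge_0: Bystander: black-handled plug gauge, 112 mm long, 27 mm wide, 24 mm high, lying left of the work; origin at the centre of its underside.
- plug_gauge_1: Bystander: a second such plug gauge, 112 x 27 x 24 mm, beside the first; origin at the centre of its underside.
- setting_block: Bystander: grey block 12 x 36 mm, 78 mm high, standing to the right in front; origin at the centre of its underside.
Not all that is in view belongs to the job. There is more than one size of the filter_cover; the job needs the larger.

How it is judged:
By the outcome, as a careful person would: the job done as asked, in the order asked, and still so for the second after the job is handed in, with the robot touching nothing.
It also fails if it takes over 61 s, if anything falls off the work surface, if the arm or the gripper's body presses on something with over 40 N, if the wrist force passes 120 N, or if a joint passes its speed limit or range.

### The arm

A 6-joint arm with a two-finger parallel gripper is mounted at the origin on a cart in front of the work surface, level with it; the furniture and walls round the work are solid. World frame = base frame: x ahead of the robot, y to its left, z up, the work surface at z = 0. Lengths are in m, angles in degrees, forces in N, time in s.
With the tool pointing down it reaches from about 0.25 to 0.725 m from the base axis. Payload 9.7 kg.
Tool frame: the origin (TCP) lies on the centre line of the jaws, within the pads' length; the fingertips stand tip_reach ahead of it and the grasp point (between the pads) lies 2 mm behind it (tip_reach is the distance from the TCP to the fingertips, in m); z points along the fingers, y is the direction in which the jaws open and shut (so a half turn about z gives the same grasp; the last joint's range is limited). The gripper opens to 85 mm and grips with 20 to 120 N. Pads are 22 mm wide; open, the fingers measure 114 mm over their backs; the gripper's body (76 mm by 85 mm) begins 54 mm behind the grasp point. The pads swing forward as they close: fully open they stand 13 mm farther back than shut.
Start: joints at [71.047, 4.979, 10.078, 95.1, 0, 90], TCP at [0.179, 0.52, 0.248] pointing down, gripper open.
Joint ranges: [-179.16, 179.16], [-48.56, 103.87], [-65.8, 70.77], [-126.05, 130.52], [-82.76, 87.17], [-180, 180]. Speed limits (degrees/s): [127.2, 127.2, 147.25, 180, 180, 180].

### API

Orientations are given as [roll, pitch, yaw] about the fixed x, y, z axes, in that order (R = Rz(yaw) Ry(pitch) Rx(roll)).
In Python, from workcell import get_obs, camera, calibration, job_done, tip_reach gives the robot as it stands.
- The arm moves only by the tool apply_moves, never from a script. Its argument "rows" is a list of rows, each a list of 7 numbers: the shift along the world's x, y, z in mm, then the turn, a rotation vector about the world's x, y, z in degrees, then the closure, from 0 (fully open) to 1 (shut). A call has 1 to 20 rows; each row shifts and turns the commanded pose from where the row before left it; what a row does not reach is not made up. A row lasts 1/8 s, in which the tool goes at most 62.5 mm and 10.7 degrees, less where a joint would pass 70% of its speed; a pose out of reach is approached as far as the arm can. A call with a gripper value outside its range is refused whole. The fingers move at their own pace and stop on an object; "grip_force" is the grip in N (left out, the last holds). Time passes only in rows, so rows that do not move let the fingers close. It gives the time, the measured TCP pose, the force and the opening at its end, in the units of the state.
- get_obs(): the state, without advancing time (a new reading comes with each control period).
- camera(name): name is "scene" or "top" or "wrist"; returns the picture (480x640x3 uint8, red, green, blue); there is no depth.
- calibration(name): a dict with "intrinsics" (3x3 intrinsics, pixels), "T" (4x4, takes a point from camera to world coordinates); the wrist camera has in their place "mount" (4x4, takes a point from camera to tool coordinates, whose origin is the TCP and whose axes are the flange's). Camera axes: x right, y down, z forward; pixel columns grow to the right and rows downward; lengths in m; the calibration is good to about 2 mm. A picture is of the moment at which its call begins: read the wrist's pose just before it. calibration takes no time and is no camera call.
- job_done(): hands the job in, once; it reports no verdict.
The state is a dict: "time": time; "q": joint angles; "qd": joint speeds; "joint_efforts": joint torques, N m; "ee_pos": TCP position; "tcp_rot": TCP orientation; "wrist_force": force on the tool from outside, world axes, zero at the start; "torque": the same for the moment, N m; "opening": finger opening in m.
Only numpy, scipy, OpenCV 4.12 (cv2) and the standard library are available. Lean on these libraries where they do the work, as an engineer would, in place of code of your own. Each camera call takes 0.05 s, during which the arm holds its last target.

## Working session

There is one attempt and no reset: what is moved stays moved. The work goes in short steps, Python scripts to look and compute and a tool call to move; the robot and the scene stay as the last step left them, time stands still between calls to the robot, and variables do not carry over. Pictures are saved under pics/ and viewed, and the job is handed in when it is done.

Besides the shell and the picture viewer there is one more tool, called after "Request:" as name(argument=value, ...), one argument or row to a line, values as JSON. apply_moves: Moves the arm, as the interface text tells. Its arguments: {"type":"object","properties":{"rows":{"type":"array","items":{"type":"array","items":{"type":"number"}}},"grip_force":{"type":"number"}},"required":["rows"]}

```bash
mkdir -p pics; ls
python3 - <<'E'
from workcell import *
import cv2
o=get_obs();print(o);print(tip_reach)
for n in("scene","top","wrist"):
    print(n,calibration(n))
for n in("scene","top","wrist"):
    cv2.imwrite(f"pics/a_{n}.png",camera(n)[:,:,::-1])
E
```

```text
pics
{'time': 0.0, 'q': array([ 7.10476165e+01,  5.01090747e+00,  1.00364532e+01,  9.50987646e+01,
       -1.14357625e-03,  8.99985541e+01]), 'qd': array([ 0.01466669, -0.00090989,  0.0857604 ,  0.10175299, -0.0329571 ,
        0.07373847]), 'joint_efforts': array([-1.58158393e-03, -5.20386672e+01,  4.64801860e+01,  1.62216002e-02,
        8.32992282e-05, -3.04274600e-06]), 'ee_pos': array([0.17857364, 0.52000256, 0.2476028 ]), 'tcp_rot': array([-1.79926781e+02,  1.14172759e-03,  1.61049064e+02]), 'wrist_force': array([ 0.11239216,  0.36093713, -0.41465973]), 'torque': array([-0.00505832,  0.05881269, -0.03493644]), 'opening': 0.0854800882177184}
0.017
scene {'intrinsics': array([[480.69046115,   0.        , 323.50230103],
       [  0.        , 480.69046115, 238.73388301],
       [  0.        ,   0.        ,   1.        ]]), 'T': array([[ 0.84959409, -0.38722894,  0.35811118,  0.09489586],
       [-0.52731572, -0.60903929,  0.59246036, -0.59512823],
       [-0.01131402, -0.69218848, -0.72162809,  0.85401929],
       [ 0.        ,  0.        ,  0.        ,  1.        ]])}
top {'intrin
[... 239 characters left out ...]
9994404 ,  0.0124073 ,  0.03106343,  0.02094109],
       [-0.03284403, -0.18809315, -0.98160187,  1.0278711 ],
       [ 0.        ,  0.        ,  0.        ,  1.        ]])}
wrist {'intrinsics': array([[394.99714502,   0.        , 325.81604487],
       [  0.        , 394.99714502, 244.37882649],
       [  0.        ,   0.        ,   1.        ]]), 'mount': array([[ 3.41808924e-04, -9.51487819e-01, -3.07686226e-01,
         7.82869401e-02],
       [ 9.99999875e-01,  2.13154041e-04,  4.51744005e-04,
         1.60283300e-05],
       [-3.64244356e-04, -3.07686342e-01,  9.51487773e-01,
        -1.25262395e-01],
       [ 0.00000000e+00,  0.00000000e+00,  0.00000000e+00,
         1.00000000e+00]])}
```

View pics/a_scene.png

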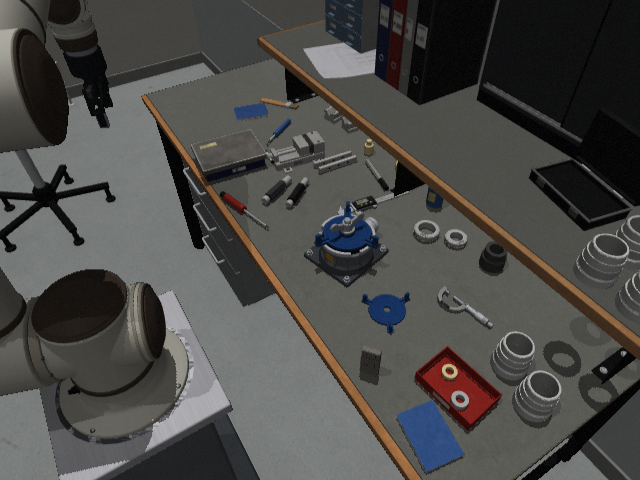

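View pics/a_top.png

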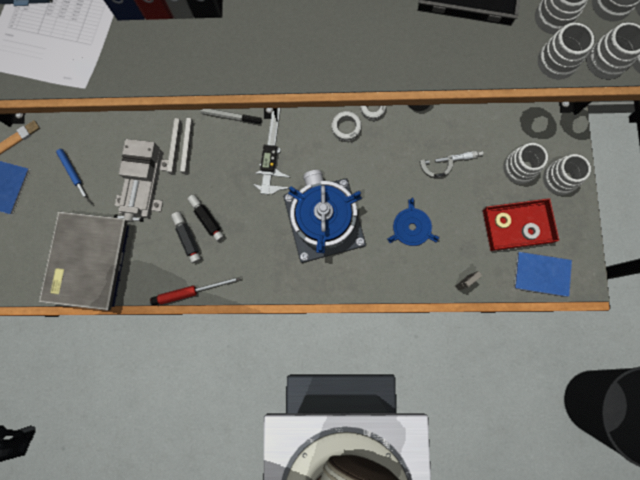

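View pics/a_wrist.png

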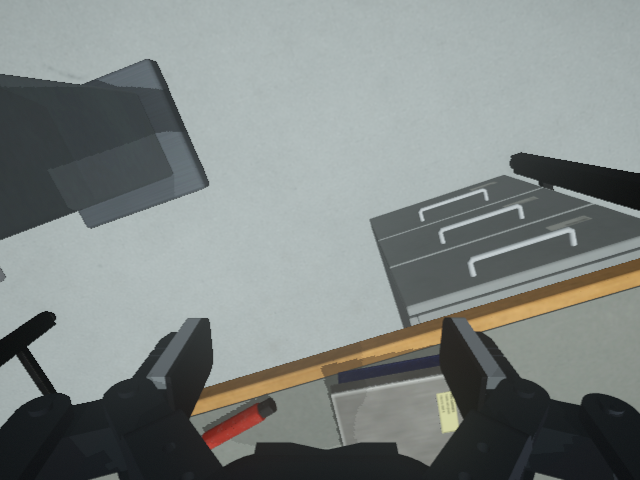

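Run:
```python
import cv2
a=cv2.imread("pics/a_top.png")[155:275,250:410]
cv2.imwrite("pics/c_top.png",cv2.resize(a,(800,600),interpolation=cv2.INTER_CUBIC))
a=cv2.imread("pics/a_scene.png")[195:290,290:410]
cv2.imwrite("pics/c_scene.png",cv2.resize(a,(758,600),interpolation=cv2.INTER_CUBIC))
```

```text
(no output)
```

View pics/c_top.png

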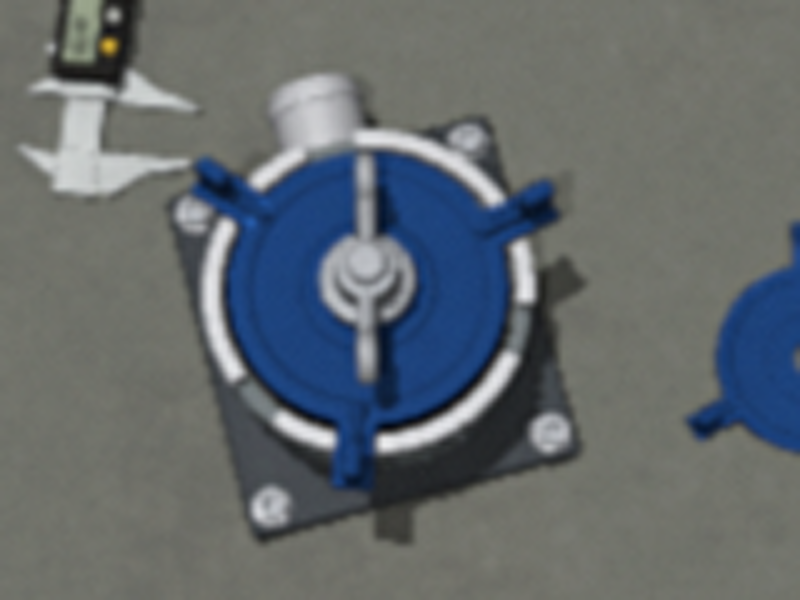

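View pics/c_scene.png

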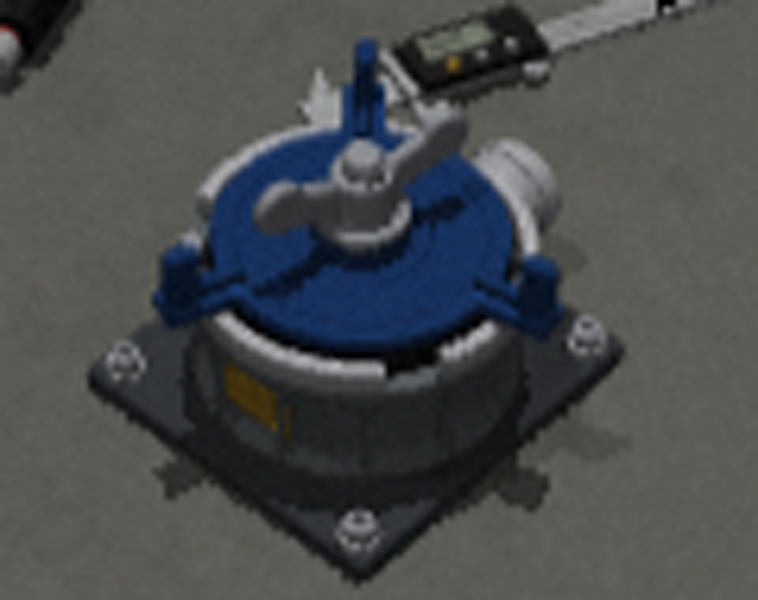

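```bash
cat > h.py <<'E'
import numpy as np
from workcell import *
def back(cal,uv,z,T=None):
    K=cal['intrinsics'];T=cal['T'] if T is None else T
    d=T[:3,:3]@np.linalg.inv(K)@np.array([uv[0],uv[1],1.]);o=T[:3,3]
    return o+d*(z-o[2])/d[2]
def proj(cal,P,T=None):
    K=cal['intrinsics'];T=cal['T'] if T is None else T
    c=(np.asarray(P)-T[:3,3])@T[:3,:3];u=c@K.T;return u[...,:2]/u[...,2:]
E
cat > d.py <<'E'
from h import *
c=calibration('top')
f=lambda x,y,z:back(c,(250+x/5,155+y/5),z)
ctr=[f(202,300,.07),f(537,300,.07),f(369,128,.07),f(369,452,.07)]
print(np.round(ctr,4)); C=np.array([(ctr[2][0]+ctr[3][0])/2,(ctr[0][1]+ctr[1][1])/2]);print(C)
b=[f(x,y,.012) for x,y in((193,213),(468,137),(549,432),(270,505))]
print('bolts',np.round(b,4),np.mean(b,0))
print('stud', f(367,262,.115))
def ang(p):
    d=p[:2]-C;return np.round([np.degrees(np.arctan2(d[1],d[0])),np.linalg.norm(d)],4)
for n in((258,397),(518,325),(330,148)): print('notch',ang(f(*n,.066)))
for n in((210,170),(543,195),(350,478)): print('fin',ang(f(*n,.09)))
for n in((365,160),(367,370)): print('wing',ang(f(*n,.12)))
E
python3 d.py
```

```text
[[ 0.5364  0.1015  0.07  ]
 [ 0.5345 -0.0293  0.07  ]
 [ 0.6053  0.0355  0.07  ]
 [ 0.4752  0.0367  0.07  ]]
[0.54028161 0.03611772]
bolts [[ 0.5874  0.1103  0.012 ]
 [ 0.6186 -0.005   0.012 ]
 [ 0.4926 -0.0361  0.012 ]
 [ 0.4637  0.0783  0.012 ]] [0.54058063 0.0368872  0.012     ]
stud [0.53947402 0.03606411 0.115     ]
notch [1.33892e+02 6.07000e-02]
notch [-1.042414e+02  5.990000e-02]
notch [14.462   0.0602]
fin [54.7356  0.0745]
fin [-65.361    0.0744]
fin [1.745076e+02 7.870000e-02]
wing [0.396  0.0372]
wing [1.796894e+02 4.300000e-02]
```

The larger cover is the one on the pot at top (323,211). The other candidate is the smaller cover loose on the bench at (411,227). The crop shows the pot, stud and wing nut under the first, with its lugs about 40° counter-clockwise of the notches. I'll go above the near fin.

Request:
apply_moves(
  rows=[
    [24,-40,-4,0,0,1.1,0.75],
    [24,-40,-4,0,0,1.1,0.75],
    [24,-40,-4,0,0,1.1,0.75],
    [24,-40,-4,0,0,1.1,0.75],
    [24,-40,-4,0,0,1.1,0.75],
    [24,-40,-4,0,0,1.1,0.75],
    [24,-40,-4,0,0,1.1,0.75],
    [24,-40,-4,0,0,1.1,0.75],
    [24,-40,-4,0,0,1.1,0.75],
    [24,-40,-4,0,0,1.1,0.75],
    [24,-40,-4,0,0,1.1,0.75],
    [24,-37,-4,0,0,1.1,0.75],
    [0,0,0,0,0,0,0.75],
  ],
  grip_force=40,
)

```text
time: 1.78
ee_pos: [0.4673, 0.0411, 0.1993]
tcp_rot: [-180.0, -0.1, 174.1]
wrist_force: [-1.2, 0.1, 0.3]
opening: 0.0214
```

```bash
cat > look.py <<'E'
import sys,cv2
from h import *
from scipy.spatial.transform import Rotation as R
def wT(o):
    T=np.eye(4);T[:3,:3]=R.from_euler('xyz',o['tcp_rot'],degrees=True).as_matrix();T[:3,3]=o['ee_pos']
    return T@calibration('wrist')['mount']
if __name__=='__main__':
    o=get_obs();np.save('pics/T_%s.npy'%sys.argv[1],wT(o))
    cv2.imwrite('pics/%s.png'%sys.argv[1],camera(sys.argv[2])[:,:,::-1])
    print(o['time'],o['q'].round(1),o['ee_pos'].round(4),o['tcp_rot'].round(1),o['wrist_force'].round(1),o['torque'].round(2),o['opening'])
E
python3 look.py b1 wrist
```

```text
1.775 [ 5.  -6.7 -6.9 89.9 -0.  11. ] [0.4673 0.0411 0.1993] [-1.800e+02 -1.000e-01  1.741e+02] [-1.2  0.1  0.3] [-0.03  0.01 -0.02] 0.021431295705838797
```

View pics/b1.png

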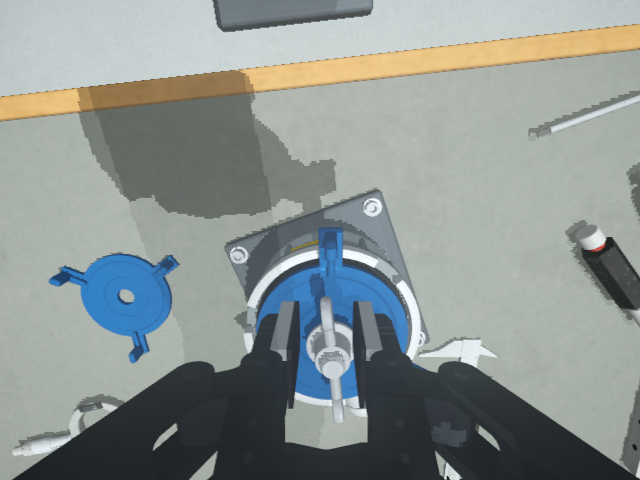

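Wrist view: near fin at about (330,235), stud tip at (333,368), nut wings at (327,300) and (337,415), and the small cover off at left (127,290).

Run:
```python
from h import *
T=np.load('pics/T_b1.npy');c=calibration('wrist')
B=lambda u,v,z:back(c,(u,v),z,T)
print('stud',B(333,369,.115))
for p in((321,229),(341,229)):print('fin top outer',B(*p,.100))
S=np.array([.5402,.0363])
for az in (54.6,174.6): 
  a=np.radians(az)
for p in((239,255,.012),(373,207,.012),(421,338,.012)):print('bolt',B(*p))
for p in ((327,300,.12),(337,415,.12)):print('wing',B(*p))
```

```text
stud [0.53802349 0.0381786  0.115     ]
fin top outer [0.4517489  0.03978448 0.1       ]
fin top outer [0.45296606 0.05152623 0.1       ]
bolt [ 0.49150282 -0.03475586  0.012     ]
bolt [0.46210387 0.07981271 0.012     ]
bolt [0.58660515 0.11475837 0.012     ]
wing [0.48833926 0.03953259 0.12      ]
wing [0.56859622 0.03763452 0.12      ]
```

Request:
apply_moves(
  rows=[
    [0,3,-30,0,0,0,0.75],
    [0,0,-30,0,0,0,0.75],
    [0,0,-20,0,0,0,0.75],
    [0,0,-18,0,0,0,0.75],
    [0,0,0,0,0,0,0.75],
  ],
)

```text
time: 2.45
ee_pos: [0.4658, 0.0467, 0.1013]
tcp_rot: [-180.0, -0.1, 174.3]
wrist_force: [0.7, 0.1, 1.2]
opening: 0.0213
```

```bash
python3 look.py b2 wrist; python3 look.py b2s scene
python3 - <<'E'
import cv2
a=cv2.imread("pics/b2s.png")[185:290,280:420]
cv2.imwrite("pics/b2sc.png",cv2.resize(a,(800,600),interpolation=cv2.INTER_CUBIC))
E
```

```text
2.45 [  5.7  -6.5 -17.5  79.1   0.   11.4] [0.4658 0.0467 0.1013] [-1.800e+02 -1.000e-01  1.743e+02] [0.7 0.1 1.2] [-0.01 -0.02 -0.03] 0.021272385598214073
2.5 [  5.7  -6.5 -17.4  79.1   0.   11.4] [0.4663 0.0466 0.1023] [-180.    -0.   174.3] [ 0.  -0.5 -0.3] [-0.05  0.1  -0.05] 0.021520120672831766
```

View pics/b2.png

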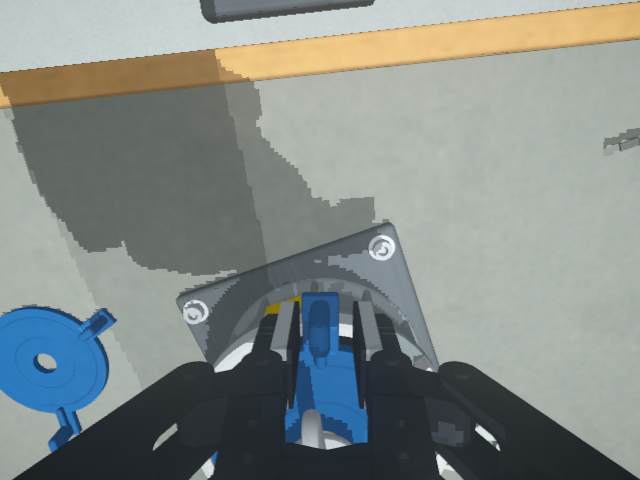

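View pics/b2sc.png

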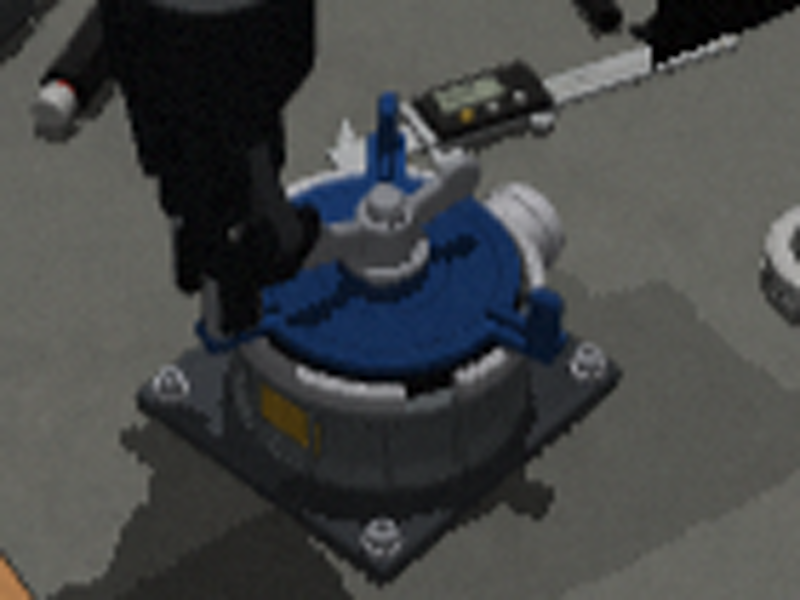

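Request:
apply_moves(
  rows=[
    [-1,0.7,0,0,0,0,0.75],
    [1,5.1,0,0,0,-4,0.75],
    [1.2,5.2,0,0,0,-4,0.75],
    [1.6,5,0,0,0,-4,0.75],
    [2,4.8,0,0,0,-4,0.75],
    [2.3,4.7,0,0,0,-4,0.75],
    [2.6,4.5,0,0,0,-4,0.75],
    [2.9,4.4,0,0,0,-4,0.75],
    [3.2,4.1,0,0,0,-4,0.75],
    [2.7,3,0,0,0,-3,0.75],
    [2.7,2.8,0,0,0,-3,0.75],
    [0,0,0,0,0,0,0.75],
  ],
)

```text
time: 4.05
ee_pos: [0.4882, 0.0906, 0.1029]
tcp_rot: [180.0, 0.0, 136.3]
wrist_force: [-0.1, 0.3, 0.2]
opening: 0.0212
```

```bash
python3 look.py b3 wrist; python3 look.py b3s scene
python3 - <<'E'
import cv2
a=cv2.imread("pics/b3s.png")[185:290,280:420]
cv2.imwrite("pics/b3sc.png",cv2.resize(a,(800,600),interpolation=cv2.INTER_CUBIC))
E
```

```text
4.05 [ 10.5  -2.7 -13.8  78.9   0.   54.2] [0.4882 0.0906 0.1029] [180.    0.  136.3] [-0.1  0.3  0.2] [-0.03  0.02 -0.02] 0.02117057227270864
4.1 [ 10.5  -2.7 -13.8  78.9   0.   54.2] [0.488  0.0906 0.1028] [180.    0.  136.3] [-0.2  0.3  0.1] [-0.03 -0.02  0.07] 0.021267289302477604
```

View pics/b3.png

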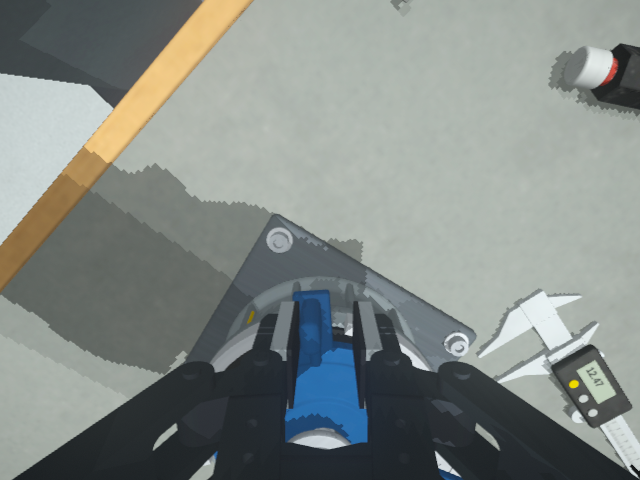

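View pics/b3sc.png

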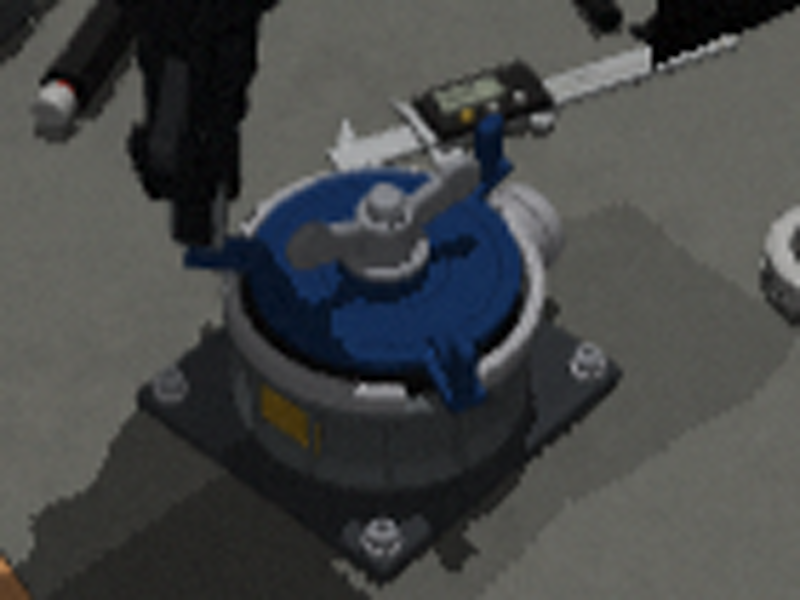

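The trailing finger is pushing the fin at wrist (312,325). In the scene view the front lug, crop (460,370), is about 5° short of its notch at crop (420,390). I'll go on in small steps.

Request:
apply_moves(
  rows=[
    [1.4,1.4,0,0,0,-1.5,0.75],
    [1.4,1.3,0,0,0,-1.5,0.75],
    [1.4,1.3,0,0,0,-1.5,0.75],
    [0,0,0,0,0,0,0.75],
  ],
)

```text
time: 4.65
ee_pos: [0.4921, 0.0946, 0.1022]
tcp_rot: [180.0, -0.0, 131.7]
wrist_force: [-0.2, -0.4, -0.2]
opening: 0.0215
```

```bash
python3 look.py b4s scene
python3 - <<'E'
import cv2
a=cv2.imread("pics/b4s.png")[185:290,280:420]
cv2.imwrite("pics/b4sc.png",cv2.resize(a,(800,600),interpolation=cv2.INTER_CUBIC))
E
```

```text
4.65 [ 10.9  -2.  -13.2  78.8   0.   59.2] [0.4921 0.0946 0.1022] [180.   -0.  131.7] [-0.2 -0.4 -0.2] [ 0.01 -0.06  0.06] 0.021471975097391825
```

View pics/b4sc.png

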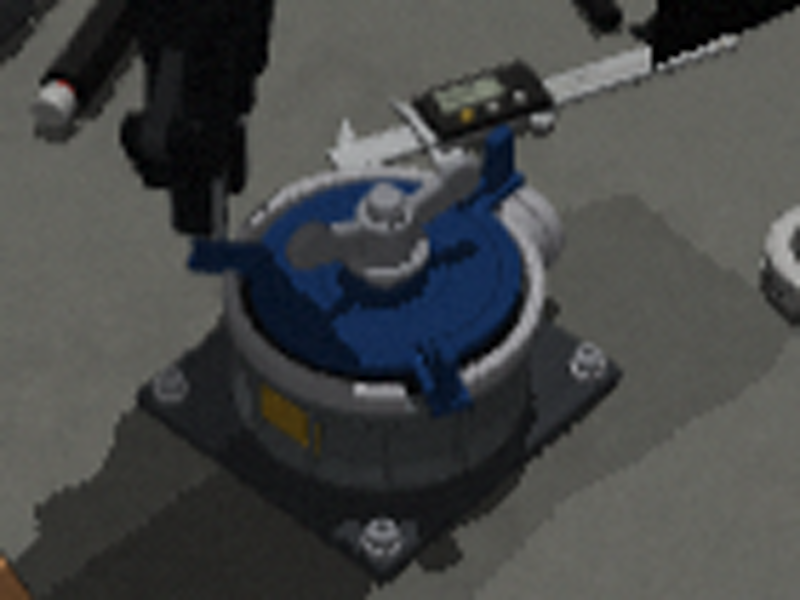

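Request:
apply_moves(
  rows=[
    [1.3,1.2,0,0,0,-1.5,0.75],
    [0,0,0,0,0,0,0.75],
  ],
)

```text
time: 4.95
ee_pos: [0.4933, 0.0957, 0.1023]
tcp_rot: [-180.0, -0.0, 130.2]
wrist_force: [-1.1, -0.9, -0.4]
opening: 0.0216
```

```bash
python3 look.py b5s scene; python3 look.py b5 wrist
python3 - <<'E'
import cv2
a=cv2.imread("pics/b5s.png")[185:290,280:420]
cv2.imwrite("pics/b5sc.png",cv2.resize(a,(800,600),interpolation=cv2.INTER_CUBIC))
E
```

```text
4.95 [ 11.   -1.8 -13.   78.8  -0.   60.8] [0.4933 0.0957 0.1023] [-180.    -0.   130.2] [-1.1 -0.9 -0.4] [-0.08  0.14  0.02] 0.021600639506220053
5.0 [ 11.   -1.8 -13.   78.8  -0.   60.7] [0.4933 0.0957 0.1022] [-180.    -0.   130.2] [-0.8  0.6  0.4] [-0.11  0.13 -0.02] 0.021711991103047584
```

View pics/b5sc.png

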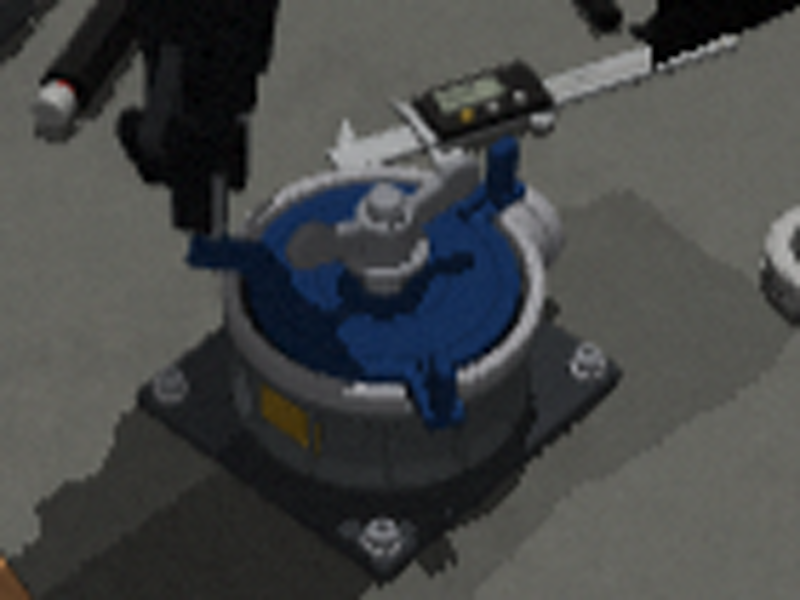

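View pics/b5.png

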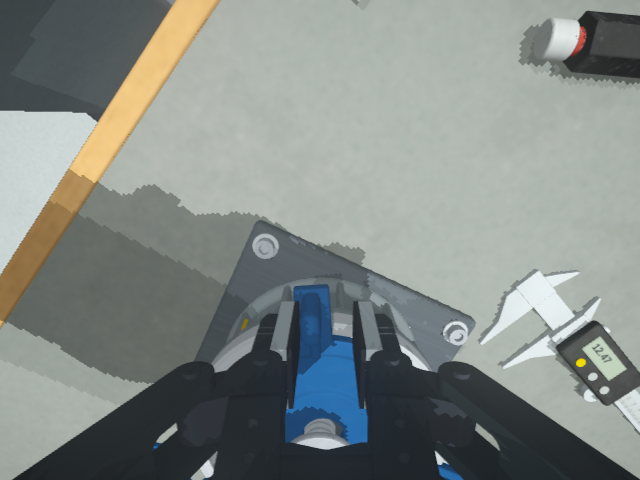

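Two lugs have dropped, the front one at crop (435,400) and the back right one at (505,175). The lug by the finger, crop (215,250), may still be up. I'll ease the finger off and lift, then look.

Request:
apply_moves(
  rows=[
    [-2.8,-2.6,0,0,0,1,0.75],
    [0,0,0,0,0,0,0.75],
    [0,0,60,0,0,0,0.75],
    [-10,10,40,0,0,0,0.75],
    [0,0,0,0,0,0,0.75],
  ],
)

```text
time: 5.68
ee_pos: [0.4815, 0.1037, 0.2058]
tcp_rot: [179.7, 0.2, 131.3]
wrist_force: [-0.5, -0.1, -1.9]
opening: 0.0212
```

```bash
python3 look.py b6s scene; python3 look.py b6 wrist
python3 - <<'E'
import cv2
a=cv2.imread("pics/b6s.png")[185:290,280:420]
cv2.imwrite("pics/b6sc.png",cv2.resize(a,(800,600),interpolation=cv2.INTER_CUBIC))
E
```

```text
5.675 [12.2 -3.9 -3.6 90.   0.  60.9] [0.4815 0.1037 0.2058] [179.7   0.2 131.3] [-0.5 -0.1 -1.9] [0.01 0.02 0.02] 0.021152575110555707
5.725 [12.1 -3.8 -3.7 89.9  0.  60.9] [0.4811 0.1034 0.2036] [1.799e+02 1.000e-01 1.313e+02] [-0.4  0.8  0. ] [0.   0.02 0.03] 0.021309999480209216
```

View pics/b6sc.png

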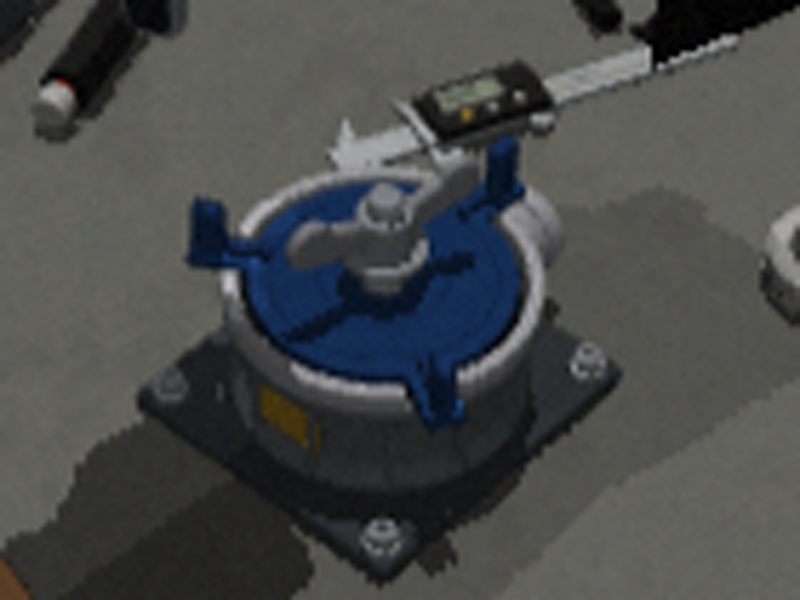

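View pics/b6.png

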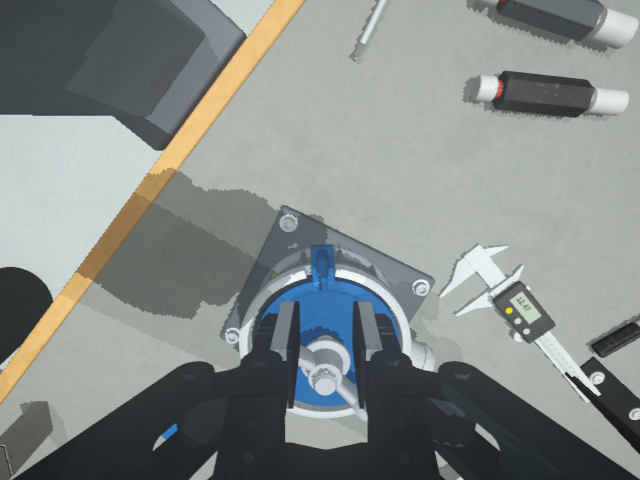

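```bash
cat > ov.py <<'E'
import cv2,sys
from h import *
def ov(src,out,cx=.5395,cy=.037,yaw=14.7,z0=.063,box=(280,185,420,290)):
    c=calibration('scene');im=cv2.imread(src)
    x0,y0,x1,y1=box;s=800/(x1-x0);a=cv2.resize(im[y0:y1,x0:x1],None,fx=s,fy=s,interpolation=cv2.INTER_CUBIC)
    def L(P,col):
        p=((proj(c,P)-[x0,y0]+.5)*s).astype(int);cv2.polylines(a,[p.reshape(-1,1,2)],False,col,1)
    def pt(r,az,z,t=0):
        A=np.radians(az);return [cx+r*np.cos(A)-t*np.sin(A),cy+r*np.sin(A)+t*np.cos(A),z]
    L([pt(.0645,t,.07) for t in range(0,361,5)],(0,255,0))
    L([pt(.0545,t,z0+.006) for t in range(0,361,5)],(0,255,255))
    for k in range(3):
        az=yaw+120*k
        for t in(-.004,.004): L([pt(.065,az,z0+.006,t),pt(.065,az,z0+.03,t),pt(.079,az,z0+.03,t),pt(.079,az,z0,t)],(0,0,255))
    cv2.imwrite(out,a)
if __name__=='__main__':
    ov('pics/b6s.png','pics/ov6.png')
E
python3 ov.py
```

```text
(no output)
```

View pics/ov6.png

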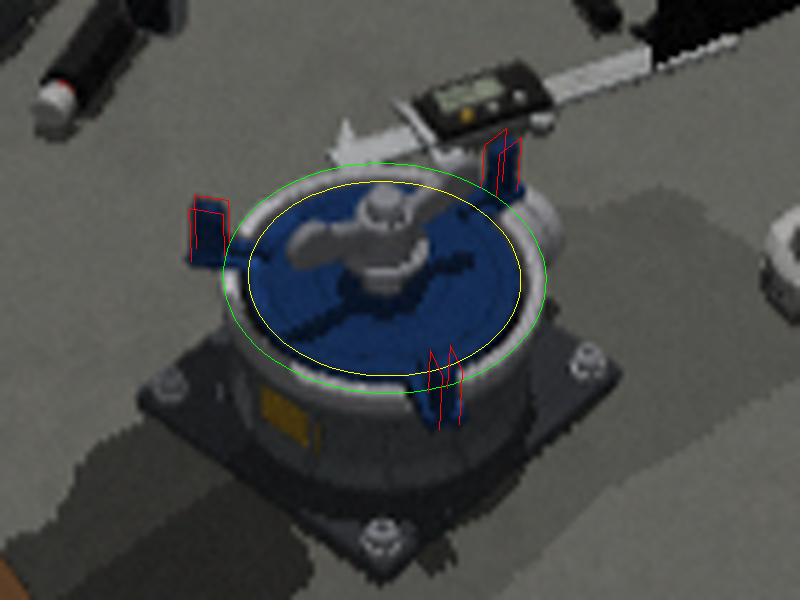

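Run:
```python
import cv2
a=cv2.imread("pics/b6.png")[225:345,240:400]
cv2.imwrite("pics/b6c.png",cv2.resize(a,(800,600),interpolation=cv2.INTER_CUBIC))
```

```text
(no output)
```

View pics/b6c.png

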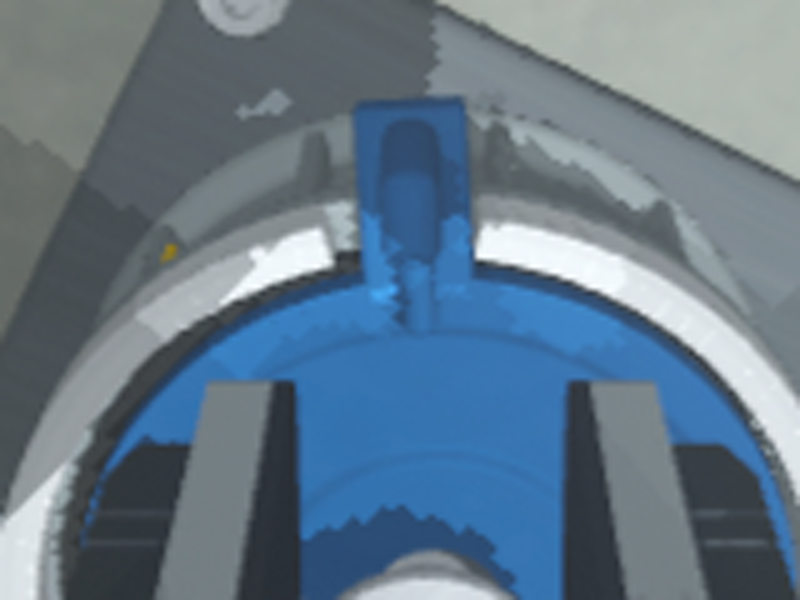

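The lug at crop (415,200) sits inside its notch, near the right end. I'll check its height by touching the fin top with shut fingertips: home is 93 mm, riding high is 100 mm.

Request:
apply_moves(
  rows=[
    [8,-15,0,0,0,0,1],
    [0,0,-40,0,0,0,1],
    [0,0,-38,0,0,0,1],
    [0,0,-5,0,0,0,1],
    [0,0,0,0,0,0,1],
  ],
)

```text
time: 6.4
ee_pos: [0.4887, 0.0876, 0.1196]
tcp_rot: [-180.0, -0.0, 131.2]
wrist_force: [-0.1, 0.2, 1.1]
opening: -0.0
```

```bash
python3 look.py b7 wrist
```

```text
6.4 [ 10.2  -2.9 -12.1  80.8  -0.   58.9] [0.4887 0.0876 0.1196] [-180.    -0.   131.2] [-0.1  0.2  1.1] [ 0.01  0.01 -0.05] -6.9083696333180914e-06
```

View pics/b7.png

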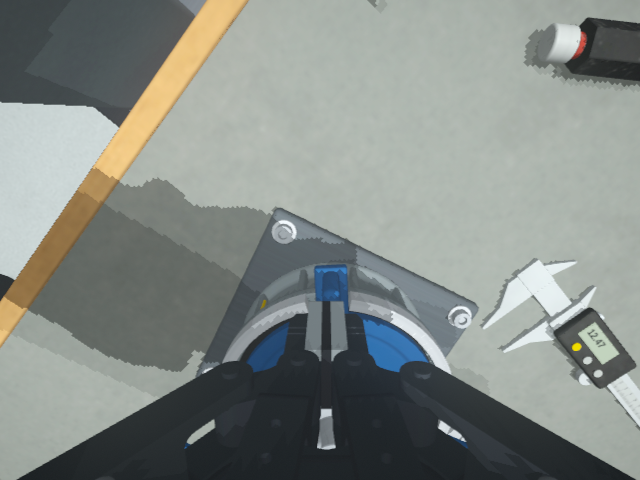

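Request:
apply_moves(
  rows=[
    [0,0,-3,0,0,0,1],
    [0,0,-2,0,0,0,1],
    [0,0,0,0,0,0,1],
  ],
)

```text
time: 6.82
ee_pos: [0.4886, 0.0881, 0.1145]
tcp_rot: [180.0, 0.0, 131.3]
wrist_force: [-0.0, 0.0, -0.1]
opening: -0.0
```

Request:
apply_moves(
  rows=[
    [0,0,-2,0,0,0,1],
    [0,0,0,0,0,0,1],
  ],
)

```text
time: 7.08
ee_pos: [0.4884, 0.0881, 0.1122]
tcp_rot: [-180.0, -0.0, 131.2]
wrist_force: [0.5, -0.1, -0.4]
opening: -0.0001
```

Request:
apply_moves(
  rows=[
    [0,0,-2,0,0,0,1],
    [0,0,0,0,0,0,1],
  ],
)

```text
time: 7.32
ee_pos: [0.4885, 0.0881, 0.1102]
tcp_rot: [-180.0, 0.0, 131.2]
wrist_force: [-0.1, 1.1, 0.2]
opening: 0.0003
```

No contact down to a tip height of 93 mm, so that lug is home too. Next I'll move over the nut and wind the wrist back for a long clockwise stroke.

Request:
apply_moves(
  rows=[
    [0,0,50,0,0,10.6,1],
    [0,0,40,0,0,10.6,1],
    [15,-15,0,0,0,10.6,0.5],
    [15,-15,0,0,0,10.6,0.5],
    [15,-15,0,0,0,10.6,0.5],
    [6,-6,0,0,0,10.6,0.5],
    [0,0,0,0,0,10.6,0.5],
    [0,0,0,0,0,10.6,0.5],
    [0,0,0,0,0,10.6,0.5],
    [0,0,0,0,0,10.6,0.5],
    [0,0,0,0,0,10.6,0.5],
    [0,0,0,0,0,10.6,0.5],
    [0,0,0,0,0,10.6,0.5],
    [0,0,0,0,0,10.6,0.5],
    [0,0,0,0,0,10.6,0.5],
    [0,0,0,0,0,10.6,0.5],
    [0,0,0,0,0,10.6,0.5],
    [0,0,0,0,0,10.6,0.5],
    [0,0,0,0,0,10.6,0.5],
    [0,0,0,0,0,10.6,0.5],
  ],
)

```text
time: 9.82
ee_pos: [0.5395, 0.037, 0.2002]
tcp_rot: [180.0, 0.0, -16.4]
wrist_force: [-0.2, 0.4, -0.1]
opening: 0.043
```

```bash
python3 look.py c1 wrist; python3 look.py c1s scene;  python3 -c "
from ov import *
ov('pics/c1s.png','pics/ov7.png',box=(260,150,420,270))"
```

```text
9.825 [   3.9    3.     2.6   89.7   -0.  -159.7] [0.5395 0.037  0.2002] [180.    0.  -16.4] [-0.2  0.4 -0.1] [-0.02  0.02  0.05] 0.042997752730716404
9.875 [   3.9    3.     2.6   89.7   -0.  -160.2] [0.5395 0.0371 0.2002] [180.    0.  -15.9] [ 0.3 -0.5  0.3] [ 0.02 -0.05  0.01] 0.04274549933554068
```

View pics/c1.png

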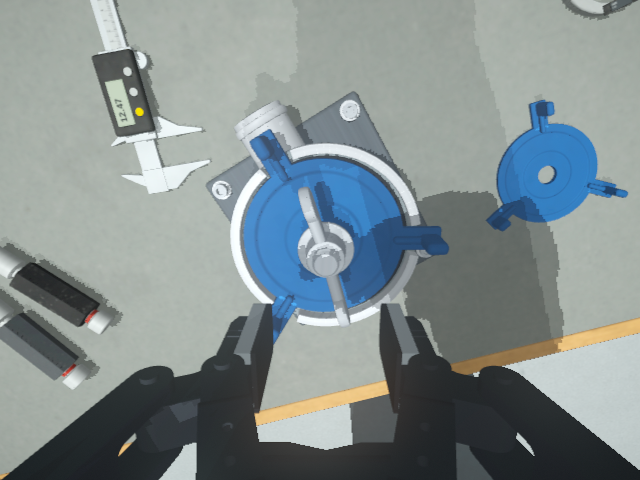

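View pics/ov7.png

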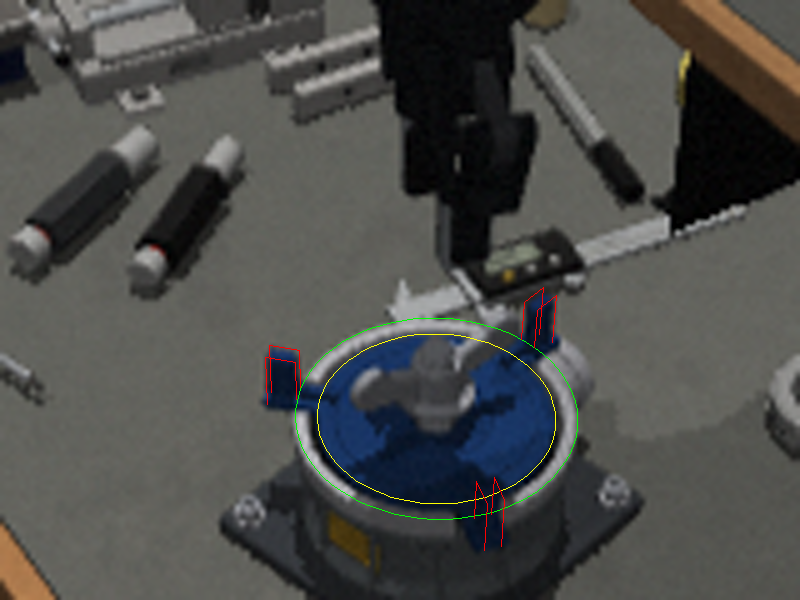

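Run:
```python
from h import *
T=np.load('pics/T_c1.npy');c=calibration('wrist')
B=lambda u,v,z:back(c,(u,v),z,T)
print('stud',B(325,262,.115),B(327,257,.115))
a,b=B(306,195,.12),B(345,318,.12);print(a,b,np.degrees(np.arctan2(*(a-b)[1::-1])))
print('notches/rim', B(232,236,.07),B(418,236,.07))
```

```text
stud [0.54043715 0.03730021 0.115     ] [0.54300771 0.03536355 0.115     ]
[0.58099666 0.03573745 0.12      ] [0.50567589 0.03541878 0.12      ] 0.24240246373885127
notches/rim [0.56007839 0.09703247 0.07      ] [ 0.52468229 -0.02336257  0.07      ]
```

Request:
apply_moves(
  rows=[
    [0.5,0,-40,0,0,0,0.5],
    [0,0,-30,0,0,0,0.5],
    [0,0,-14,0,0,0,0.5],
    [0,0,-8,0,0,0,0.5],
    [0,0,0,0,0,0,0.5],
    [0,0,0,0,0,0,0.8],
    [0,0,0,0,0,0,0.8],
    [0,0,0,0,0,0,0.8],
  ],
  grip_force=30,
)

```text
time: 10.92
ee_pos: [0.5406, 0.037, 0.1094]
tcp_rot: [-180.0, -0.1, -16.8]
wrist_force: [-1.1, -1.4, 5.4]
opening: 0.0227
```

```bash
python3 look.py c2 wrist
```

```text
10.925 [   3.9    3.3   -7.    79.6   -0.  -159.3] [0.5406 0.037  0.1094] [-1.80e+02 -1.00e-01 -1.68e+01] [-1.1 -1.4  5.4] [-0.17  0.2   0.02] 0.022733308206662514
```

View pics/c2.png

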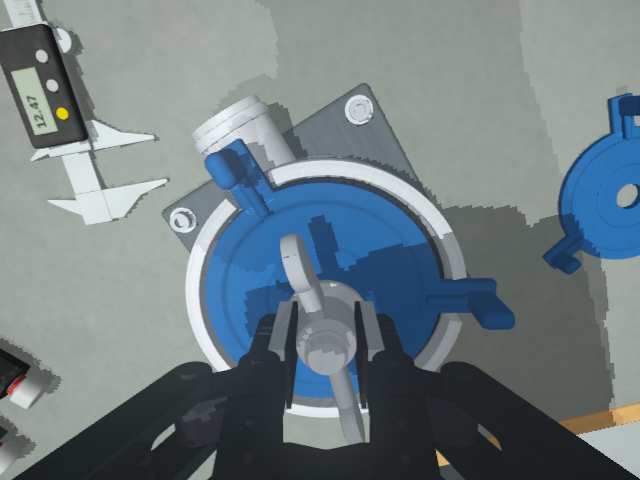

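The hub is held between the pads at (327,335), with a 5 N upward push from the flange. I'll raise 2 mm and test-turn.

Request:
apply_moves(
  rows=[
    [0,0,2.5,0,0,0,0.8],
    [0,0,0,0,0,-5,0.8],
    [0,0,-0.2,0,0,-10,0.8],
    [0,0,-0.2,0,0,-10,0.8],
    [0,0,-0.2,0,0,-10,0.8],
    [0,0,0,0,0,0,0.8],
  ],
)

```text
time: 11.72
ee_pos: [0.5397, 0.036, 0.1089]
tcp_rot: [179.8, -0.0, -52.0]
wrist_force: [2.4, -6.7, -7.2]
opening: 0.0226
```

```bash
python3 look.py c3 wrist
```

```text
11.725 [ 3.900e+00  3.400e+00 -7.000e+00  7.970e+01 -1.000e-01 -1.242e+02] [0.5397 0.036  0.1089] [179.8  -0.  -52. ] [ 2.4 -6.7 -7.2] [-1.35 -0.5  -0.05] 0.02259279513954305
```

View pics/c3.png

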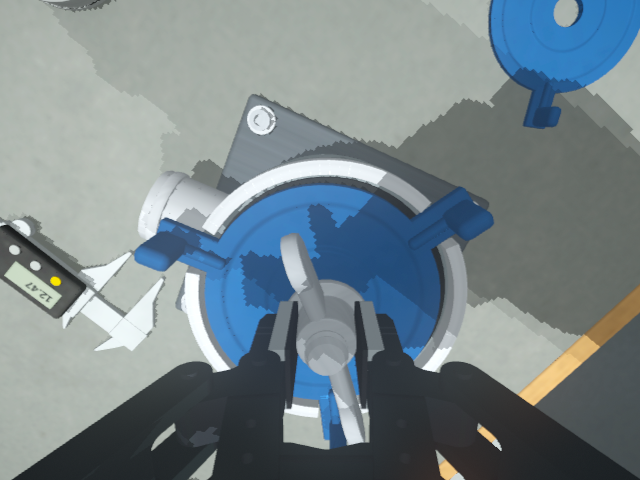

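The nut turns with the gripper, with the wings still at the same pixels. I'll continue with a small centring correction.

Request:
apply_moves(
  rows=[
    [0,-1,-0.8,0,0,-5,0.8],
    [0,0,-0.2,0,0,-10,0.8],
    [0,0,-0.2,0,0,-10,0.8],
    [0,0,-0.2,0,0,-10,0.8],
    [0,0,-0.2,0,0,-10,0.8],
    [0,0,-0.3,0,0,-10,0.8],
    [0,0,-0.2,0,0,-10,0.8],
    [0,0,-0.2,0,0,-10,0.8],
    [0,0,-0.2,0,0,-10,0.8],
    [0,0,-0.3,0,0,-10,0.8],
    [0,0,-0.2,0,0,-10,0.8],
    [0,0,-0.2,0,0,-10,0.8],
    [0,0,-0.2,0,0,-10,0.8],
    [0,0,0,0,0,0,0.8],
  ],
)

```text
time: 13.52
ee_pos: [0.536, 0.0374, 0.1059]
tcp_rot: [179.8, -0.5, -176.8]
wrist_force: [-19.8, 6.4, 6.3]
opening: 0.0224
```

```bash
python3 look.py c4 wrist
```

```text
13.525 [ 3.9  3.3 -7.4 79.8  0.2  0.7] [0.536  0.0374 0.1059] [ 179.8   -0.5 -176.8] [-19.8   6.4   6.3] [ 1.52  4.   -0.07] 0.022432983806915198
```

View pics/c4.png

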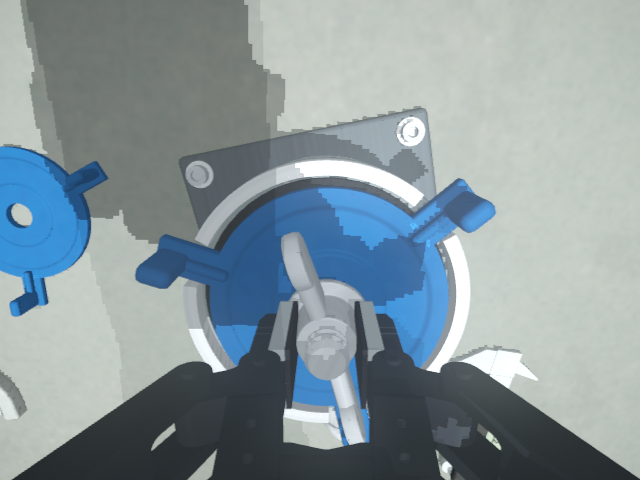

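The 20 N sideways load shows the axis is about 2 mm off along the pads. I'll open, recentre and regrip, then continue.

Request:
apply_moves(
  rows=[
    [0,0,0,0,0,0,0.6],
    [0,0,0,0,0,0,0.6],
    [-1.8,0.8,0,0,0,0,0.6],
    [0,0,0,0,0,0,0.6],
  ],
)

```text
time: 14.08
ee_pos: [0.5383, 0.0368, 0.1069]
tcp_rot: [-180.0, 0.0, -176.8]
wrist_force: [0.9, 0.6, -0.3]
opening: 0.034
```

Request:
apply_moves(
  rows=[
    [0,0,0,0,0,0,0.8],
    [0,0,0,0,0,0,0.8],
    [0,0,0,0,0,0,0.8],
    [0,0,-0.1,0,0,-5,0.8],
    [0,0,-0.2,0,0,-10,0.8],
    [0,0,-0.2,0,0,-10,0.8],
    [0,0,-0.3,0,0,-10,0.8],
    [0,0,-0.2,0,0,-10,0.8],
    [0,0,-0.2,0,0,-10,0.8],
    [0,0,-0.2,0,0,-10,0.8],
    [0,0,-0.3,0,0,-10,0.8],
    [0,0,0,0,0,0,0.8],
  ],
)

```text
time: 15.58
ee_pos: [0.5382, 0.0375, 0.1054]
tcp_rot: [180.0, -0.1, 108.3]
wrist_force: [-1.8, 5.2, 2.6]
opening: 0.0223
```

Request:
apply_moves(
  rows=[
    [0,0.4,-0.2,0,0,-10,0.8],
    [0,0,-0.2,0,0,-10,0.8],
    [0,0,-0.2,0,0,-10,0.8],
    [0,0,-0.3,0,0,-10,0.8],
    [0,0,-0.2,0,0,-10,0.8],
    [0,0,-0.2,0,0,-10,0.8],
    [0,0,-0.2,0,0,-10,0.8],
    [0,0,-0.3,0,0,-10,0.8],
    [0,0,-0.2,0,0,-8,0.8],
    [0,0,0,0,0,0,0.8],
  ],
)

```text
time: 16.82
ee_pos: [0.5381, 0.0376, 0.1034]
tcp_rot: [-180.0, -0.0, 20.5]
wrist_force: [-3.9, 4.7, 4.2]
opening: 0.0224
```

```bash
python3 look.py c5 wrist
```

```text
16.825 [  4.    3.2  -7.8  79.    0.  163.5] [0.5381 0.0376 0.1034] [-180.    -0.    20.5] [-3.9  4.7  4.2] [ 0.86  0.82 -0.03] 0.02242491598710031
```

View pics/c5.png

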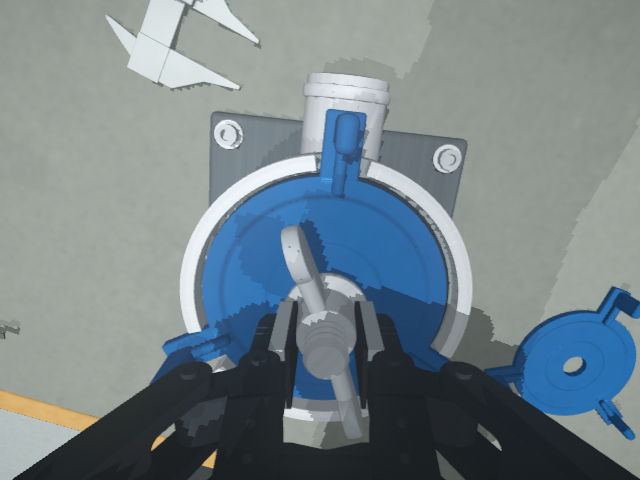

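323° turned, and the stud thread shows above the nut at (325,350). I'll release, lift clear and wind the wrist back 210°.

Request:
apply_moves(
  rows=[
    [0,0,0,0,0,0,0.5],
    [0,0,0,0,0,0,0.5],
    [0,0,25,0,0,0,0.5],
    [0,0,25,0,0,0,0.5],
    [0,0,0,0,0,10.5,0.5],
    [0,0,0,0,0,10.5,0.5],
    [0,0,0,0,0,10.5,0.5],
    [0,0,0,0,0,10.5,0.5],
    [0,0,0,0,0,10.5,0.5],
    [0,0,0,0,0,10.5,0.5],
    [0,0,0,0,0,10.5,0.5],
    [0,0,0,0,0,10.5,0.5],
    [0,0,0,0,0,10.5,0.5],
    [0,0,0,0,0,10.5,0.5],
    [0,0,0,0,0,10.5,0.5],
    [0,0,0,0,0,10.5,0.5],
    [0,0,0,0,0,10.5,0.5],
    [0,0,0,0,0,10.5,0.5],
  ],
)

```text
time: 19.12
ee_pos: [0.5383, 0.037, 0.1529]
tcp_rot: [-180.0, 0.0, 167.7]
wrist_force: [-0.6, 0.8, 0.6]
opening: 0.0429
```

Request:
apply_moves(
  rows=[
    [0,0,0,0,0,10.5,0.5],
    [0,0,0,0,0,10.5,0.5],
    [0,0,0,0,0,10.5,0.5],
    [0,0,0,0,0,10.5,0.5],
    [0,0,0,0,0,10.5,0.5],
    [0,0,0,0,0,10.5,0.5],
    [0,0,0,0,0,0,0.5],
  ],
)

```text
time: 20.0
ee_pos: [0.5383, 0.0371, 0.1529]
tcp_rot: [-180.0, -0.0, -129.8]
wrist_force: [-0.4, -0.1, 0.2]
opening: 0.0425
```

```bash
python3 look.py c6 wrist
```

```text
20.0 [  4.    2.7  -2.9  84.4  -0.  -46.3] [0.5383 0.0371 0.1529] [-180.    -0.  -129.8] [-0.4 -0.1  0.2] [-0.02 -0.    0.  ] 0.042540011240356876
```

View pics/c6.png

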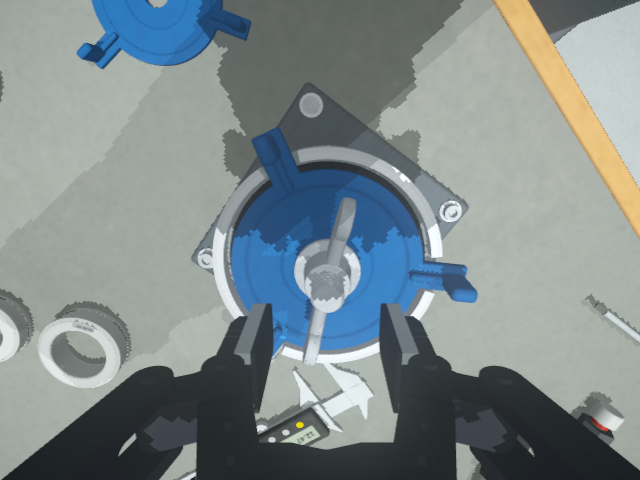

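Request:
apply_moves(
  rows=[
    [0,0,-25,0,0,0,0.5],
    [0,0,-25,0,0,0,0.5],
    [0,0,0,0,0,0,0.8],
    [0,0,0,0,0,0,0.8],
    [0,0,0,0,0,0,0.8],
    [0,0,0,0,0,-5,0.8],
    [0,0,-0.2,0,0,-10,0.8],
    [0,0,-0.2,0,0,-10,0.8],
    [0,0,-0.2,0,0,-10,0.8],
    [0,0,-0.2,0,0,-10,0.8],
    [0,0,-0.2,0,0,-10,0.8],
    [0,0,0,0,0,0,0.8],
  ],
)

```text
time: 21.55
ee_pos: [0.5371, 0.0378, 0.101]
tcp_rot: [180.0, -0.2, 175.3]
wrist_force: [-3.7, 2.7, -20.4]
opening: 0.0222
```

```bash
python3 look.py c7s scene; python3 look.py c7 wrist;  python3 -c "
from ov import *
ov('pics/c7s.png','pics/ov8.png')"
```

```text
21.55 [ 4.   3.3 -8.  78.9  0.1  8.7] [0.5371 0.0378 0.101 ] [180.   -0.2 175.3] [ -3.7   2.7 -20.4] [ 0.89  0.69 -0.03] 0.022196986444656563
21.6 [ 4.   3.3 -8.  78.9  0.1  8.5] [0.5372 0.0378 0.1011] [180.   -0.2 175.5] [ -4.2   3.4 -19.8] [0.92 0.78 0.02] 0.022031945011357443
```

View pics/c7.png

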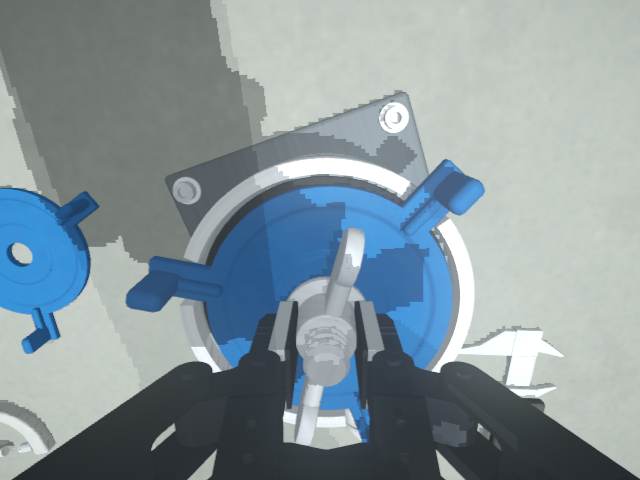

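View pics/ov8.png

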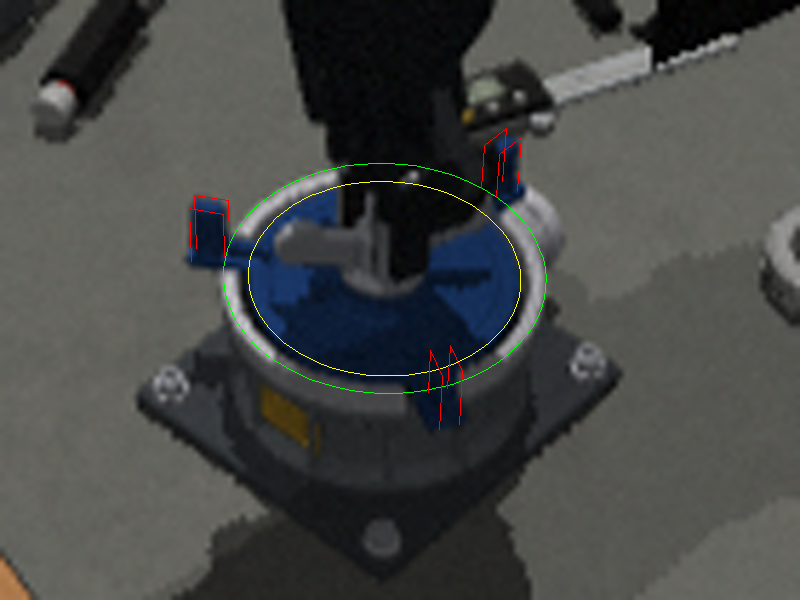

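A 20 N downward pull means my height lags the nut. I'll lower a bit and continue, watching the torque.

Request:
apply_moves(
  rows=[
    [0,0,-1.5,0,0,0,0.8],
    [0,0,-0.2,0,0,-5,0.8],
    [0,0,-0.2,0,0,-8,0.8],
    [0,0,-0.2,0,0,-8,0.8],
    [0,0,-0.2,0,0,-8,0.8],
    [0,0,-0.2,0,0,-8,0.8],
    [0,0,0,0,0,0,0.8],
  ],
)

```text
time: 22.52
ee_pos: [0.5375, 0.0383, 0.1001]
tcp_rot: [180.0, -0.1, 138.4]
wrist_force: [-6.4, 6.3, -10.7]
opening: 0.0225
```

```bash
python3 -c "
from h import *
o=get_obs();print(o['time'],o['q'].round(1),o['tcp_rot'].round(1),o['torque'].round(2),o['joint_efforts'].round(2))"
```

```text
22.525 [ 4.   3.2 -8.2 78.7  0.1 45.6] [ 1.800e+02 -1.000e-01  1.384e+02] [1.45 1.39 0.01] [ -3.92 -56.26  55.19  -2.7   -2.09   0.9 ]
```

Request:
apply_moves(
  rows=[
    [0,0,-0.8,0,0,-5,0.8],
    [0,0,-0.2,0,0,-8,0.8],
    [0,0,-0.2,0,0,-8,0.8],
    [0,0,-0.2,0,0,-8,0.8],
    [0,0,-0.2,0,0,-8,0.8],
    [0,0,0,0,0,0,0.8],
  ],
)

```text
time: 23.28
ee_pos: [0.5381, 0.0386, 0.0992]
tcp_rot: [179.9, -0.2, 101.4]
wrist_force: [-5.8, 8.8, -6.6]
opening: 0.0227
```

```bash
python3 look.py c8 wrist; python3 -c "
from h import *
o=get_obs();print(o['torque'].round(2),o['joint_efforts'].round(2))"
```

```text
23.275 [ 4.   3.2 -8.3 78.5  0.2 82.6] [0.5381 0.0386 0.0992] [179.9  -0.2 101.4] [-5.8  8.8 -6.6] [1.77 1.2  0.01] 0.022696733470520727
[ 1.74  1.2  -0.01] [ -4.7  -54.4   53.05  -2.35  -2.44   0.24]
```

View pics/c8.png

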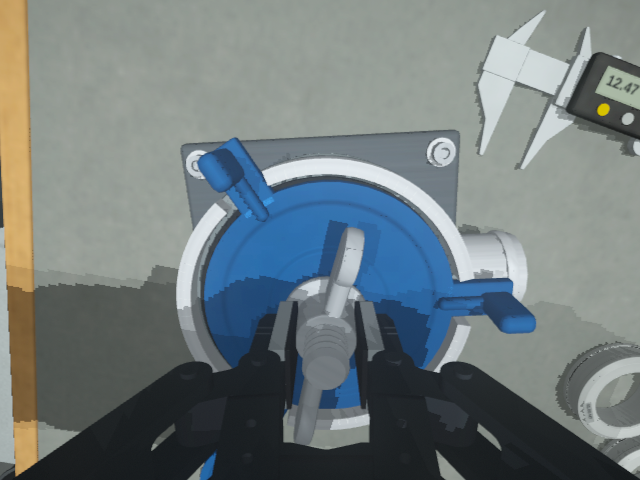

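Request:
apply_moves(
  rows=[
    [-0.4,0.8,-0.8,0,0,-5,0.8],
    [0,0,-0.2,0,0,-8,0.8],
    [0,0,-0.2,0,0,-8,0.8],
    [0,0,-0.2,0,0,-8,0.8],
    [0,0,-0.2,0,0,-8,0.8],
    [0,0,0,0,0,0,0.8],
  ],
)

```text
time: 24.08
ee_pos: [0.5386, 0.0386, 0.0982]
tcp_rot: [179.9, -0.1, 64.5]
wrist_force: [-3.4, 4.7, -2.5]
opening: 0.0227
```

```bash
python3 look.py c9 wrist; python3 -c "
from h import *
o=get_obs();print(o['torque'].round(2),o['joint_efforts'].round(2))"
```

```text
24.075 [ 4.100e+00  3.200e+00 -8.400e+00  7.820e+01  1.000e-01  1.196e+02] [0.5386 0.0386 0.0982] [ 1.799e+02 -1.000e-01  6.450e+01] [-3.4  4.7 -2.5] [ 0.89  0.69 -0.03] 0.022656485304767413
[ 0.87  0.64 -0.01] [ -2.41 -51.7   49.45  -1.35  -1.24   0.27]
```

View pics/c9.png

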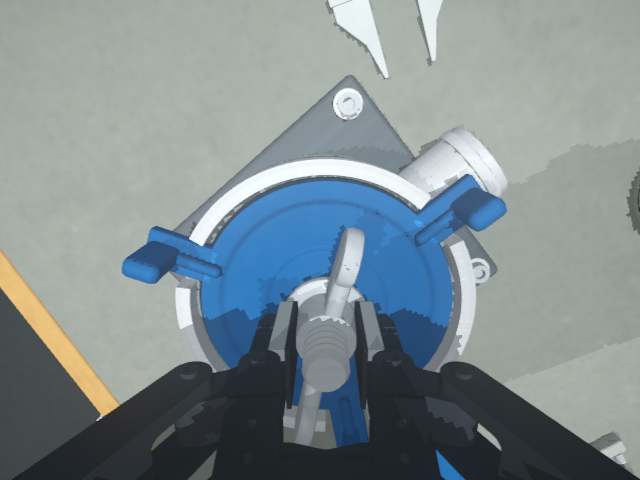

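Request:
apply_moves(
  rows=[
    [0,0.4,-0.4,0,0,-5,0.8],
    [0,0,-0.2,0,0,-8,0.8],
    [0,0,-0.2,0,0,-8,0.8],
    [0,0,-0.2,0,0,-8,0.8],
    [0,0,-0.2,0,0,-8,0.8],
    [0,0,-0.2,0,0,-8,0.8],
    [0,0,0,0,0,0,0.8],
  ],
)

```text
time: 25.0
ee_pos: [0.5391, 0.0382, 0.0972]
tcp_rot: [179.9, -0.2, 19.5]
wrist_force: [-0.7, -1.4, 3.7]
opening: 0.0224
```

```bash
python3 look.py c10 wrist; python3 look.py c10s scene; python3 -c "
from h import *
o=get_obs();print(o['torque'].round(2),o['joint_efforts'].round(2))
from ov import *
ov('pics/c10s.png','pics/ov10.png')"
```

```text
25.0 [ 4.100e+00  3.200e+00 -8.500e+00  7.810e+01 -1.000e-01  1.645e+02] [0.5391 0.0382 0.0972] [179.9  -0.2  19.5] [-0.7 -1.4  3.7] [-0.43  0.37 -0.02] 0.022437867655220864
25.05 [ 4.100e+00  3.200e+00 -8.500e+00  7.810e+01 -1.000e-01  1.645e+02] [0.5391 0.0381 0.0971] [179.9  -0.2  19.6] [-1.6 -2.5  5.6] [-0.57  0.33 -0.05] 0.022530152190671587
[-0.55  0.33  0.02] [  1.21 -46.57  43.95  -0.8    0.7   -0.09]
```

View pics/c10.png

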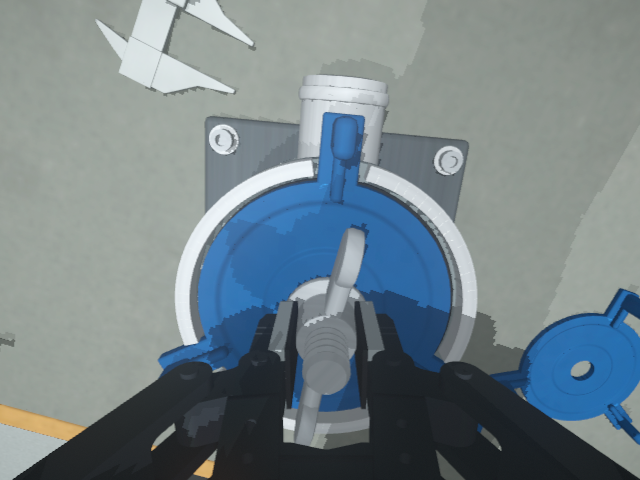

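View pics/ov10.png

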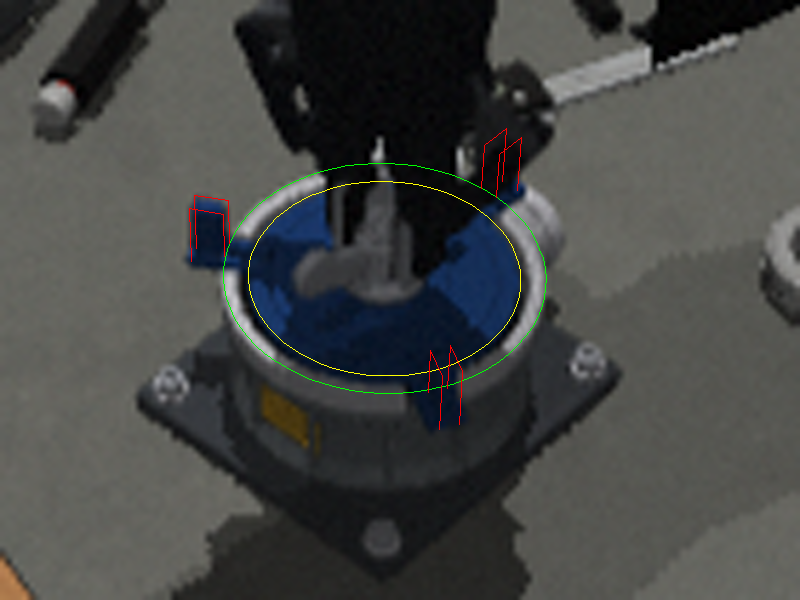

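534° so far and still turning freely. Another regrip.

Request:
apply_moves(
  rows=[
    [0,0,0,0,0,0,0.5],
    [0,0,0,0,0,0,0.5],
    [0,0,25,0,0,0,0.5],
    [0,0,25,0,0,0,0.5],
    [0,0,0,0,0,10.5,0.5],
    [0,0,0,0,0,10.5,0.5],
    [0,0,0,0,0,10.5,0.5],
    [0,0,0,0,0,10.5,0.5],
    [0,0,0,0,0,10.5,0.5],
    [0,0,0,0,0,10.5,0.5],
    [0,0,0,0,0,10.5,0.5],
    [0,0,0,0,0,10.5,0.5],
    [0,0,0,0,0,10.5,0.5],
    [0,0,0,0,0,10.5,0.5],
    [0,0,0,0,0,10.5,0.5],
    [0,0,0,0,0,10.5,0.5],
    [0,0,0,0,0,10.5,0.5],
    [0,0,0,0,0,10.5,0.5],
    [0,0,0,0,0,10.5,0.5],
    [0,0,0,0,0,10.5,0.5],
  ],
)

```text
time: 27.6
ee_pos: [0.5379, 0.0386, 0.1449]
tcp_rot: [180.0, 0.0, -172.3]
wrist_force: [-0.4, -0.6, -0.1]
opening: 0.0426
```

Request:
apply_moves(
  rows=[
    [0,0,0,0,0,10.5,0.5],
    [0,0,0,0,0,6.5,0.5],
    [0,0,0,0,0,0,0.5],
  ],
)

```text
time: 27.98
ee_pos: [0.5379, 0.0386, 0.1449]
tcp_rot: [180.0, 0.0, -155.7]
wrist_force: [-0.7, 0.2, 0.6]
opening: 0.0429
```

```bash
python3 look.py d1 wrist;  python3 look.py d1s scene; python3 -c "
from ov import *
ov('pics/d1s.png','pics/ovd1.png')"
```

```text
27.975 [  4.1   2.7  -3.8  83.5   0.  -20.2] [0.5379 0.0386 0.1449] [ 180.     0.  -155.7] [-0.7  0.2  0.6] [ 0.05 -0.01 -0.  ] 0.04288971909796826
28.025 [  4.1   2.7  -3.8  83.5   0.  -20.1] [0.5379 0.0385 0.1449] [ 180.     0.  -155.8] [-0.1 -0.1 -0. ] [0.04 0.03 0.03] 0.04270728187101026
```

View pics/d1.png

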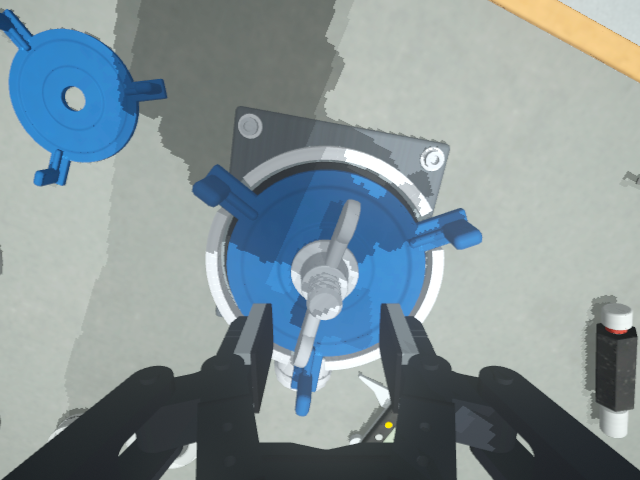

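View pics/ovd1.png

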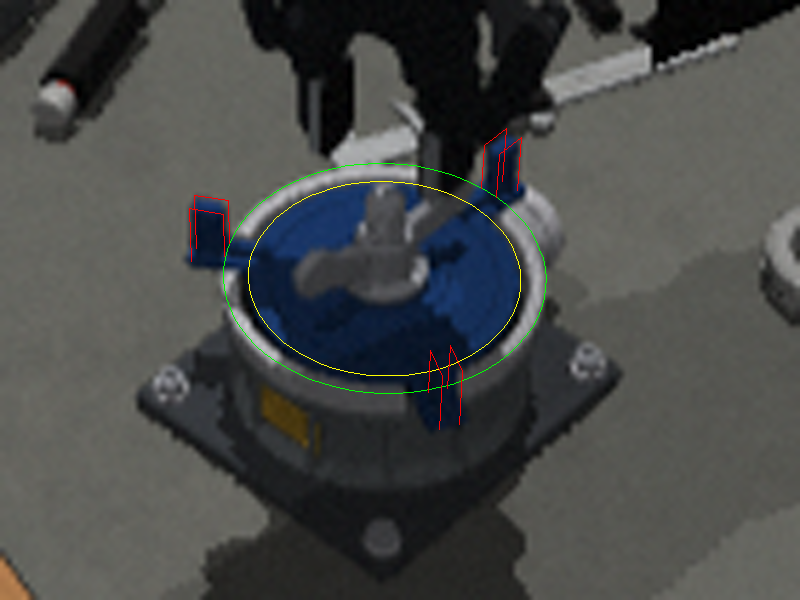

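Request:
apply_moves(
  rows=[
    [0.5,-0.8,-25,0,0,0,0.5],
    [0,0,-23.5,0,0,0,0.5],
    [0,0,0,0,0,0,0.8],
    [0,0,0,0,0,0,0.8],
    [0,0,0,0,0,0,0.8],
    [0,0,0,0,0,-5,0.8],
    [0,0,-0.2,0,0,-8,0.8],
    [0,0,-0.2,0,0,-8,0.8],
    [0,0,-0.2,0,0,-8,0.8],
    [0,0,0,0,0,0,0.8],
  ],
)

```text
time: 29.32
ee_pos: [0.5376, 0.0378, 0.0953]
tcp_rot: [180.0, -0.1, 175.3]
wrist_force: [-3.0, 0.7, -15.7]
opening: 0.0224
```

```bash
python3 look.py d2 wrist; python3 -c "
from h import *
o=get_obs();print(o['torque'].round(2),o['joint_efforts'].round(2))"
```

```text
29.325 [ 4.   3.4 -8.5 78.2  0.   8.7] [0.5376 0.0378 0.0953] [ 1.800e+02 -1.000e-01  1.753e+02] [ -3.    0.7 -15.7] [ 0.09  0.57 -0.04] 0.02241484415890199
[0.13 0.61 0.01] [ -0.46 -58.76  55.86  -1.2   -0.24   0.44]
```

View pics/d2.png

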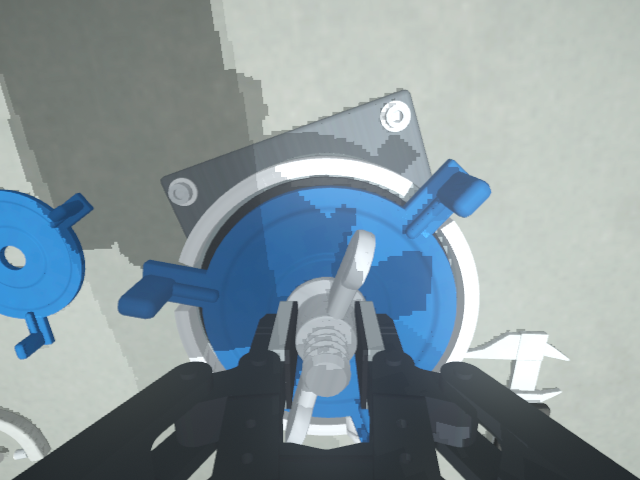

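Request:
apply_moves(
  rows=[
    [0,0,-1.2,0,0,-5,0.8],
    [0,0,-0.2,0,0,-8,0.8],
    [0,0,-0.2,0,0,-8,0.8],
    [0,0,-0.2,0,0,-8,0.8],
    [0,0,-0.2,0,0,-8,0.8],
    [0,0,0,0,0,0,0.8],
  ],
)

```text
time: 30.12
ee_pos: [0.5378, 0.0381, 0.0943]
tcp_rot: [180.0, -0.1, 138.3]
wrist_force: [-4.9, 2.0, -7.5]
opening: 0.0224
```

```bash
python3 look.py d3 wrist; python3 -c "
from h import *
o=get_obs();print(o['torque'].round(2),o['joint_efforts'].round(2))"
```

```text
30.125 [ 4.   3.4 -8.7 78.   0.  45.7] [0.5378 0.0381 0.0943] [ 1.800e+02 -1.000e-01  1.383e+02] [-4.9  2.  -7.5] [ 0.47  1.16 -0.07] 0.022416181772077142
[ 0.45  1.17 -0.04] [ -1.31 -55.11  53.44  -2.27  -0.68   0.25]
```

View pics/d3.png

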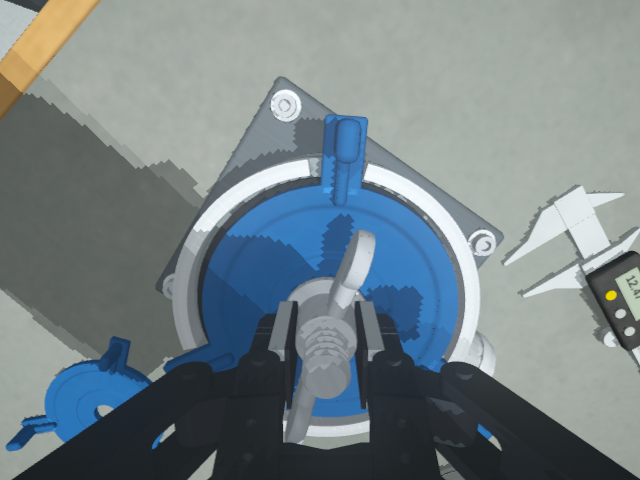

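Request:
apply_moves(
  rows=[
    [-0.3,0.2,-0.7,0,0,-5,0.8],
    [0,0,-0.2,0,0,-8,0.8],
    [0,0,-0.2,0,0,-8,0.8],
    [0,0,-0.2,0,0,-8,0.8],
    [0,0,-0.2,0,0,-8,0.8],
    [0,0,0,0,0,0,0.8],
  ],
)

```text
time: 30.92
ee_pos: [0.5381, 0.0382, 0.0934]
tcp_rot: [180.0, -0.0, 101.4]
wrist_force: [-6.2, 3.4, -4.8]
opening: 0.0221
```

```bash
python3 look.py d4 wrist; python3 -c "
from h import *
o=get_obs();print(o['torque'].round(2),o['joint_efforts'].round(2))"
```

```text
30.925 [ 4.   3.3 -8.8 77.8  0.  82.6] [0.5381 0.0382 0.0934] [180.   -0.  101.4] [-6.2  3.4 -4.8] [ 0.43  1.03 -0.03] 0.022138868390889337
[ 0.45  1.06 -0.09] [ -1.34 -52.71  50.99  -2.12  -0.7    0.28]
```

View pics/d4.png

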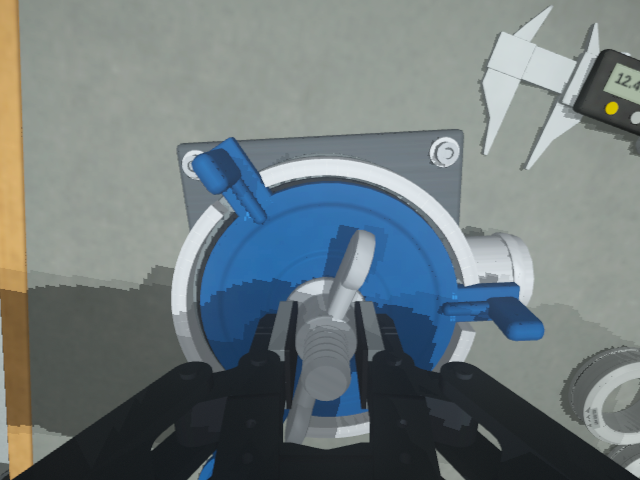

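Request:
apply_moves(
  rows=[
    [-0.3,0.3,-0.6,0,0,-5,0.8],
    [0,0,-0.2,0,0,-8,0.8],
    [0,0,-0.2,0,0,-8,0.8],
    [0,0,-0.2,0,0,-8,0.8],
    [0,0,-0.2,0,0,-8,0.8],
    [0,0,-0.2,0,0,-8,0.8],
    [0,0,-0.2,0,0,-8,0.8],
    [0,0,-0.2,0,0,-8,0.8],
    [0,0,-0.2,0,0,-8,0.8],
    [0,0,-0.2,0,0,-8,0.8],
    [0,0,-0.2,0,0,-8,0.8],
    [0,0,0,0,0,0,0.8],
  ],
)

```text
time: 32.48
ee_pos: [0.5387, 0.038, 0.0917]
tcp_rot: [179.9, -0.2, 16.5]
wrist_force: [-4.3, -2.4, 4.9]
opening: 0.0223
```

```bash
python3 look.py d5 wrist; python3 look.py d5s scene; python3 -c "
from h import *
o=get_obs();print(o['torque'].round(2),o['joint_efforts'].round(2))
from ov import *
ov('pics/d5s.png','pics/ovd5.png')"
```

```text
32.475 [  4.    3.3  -9.   77.5  -0.  167.5] [0.5387 0.038  0.0917] [179.9  -0.2  16.5] [-4.3 -2.4  4.9] [-0.43  0.86  0.09] 0.022304538757601224
32.525 [  4.    3.3  -9.   77.5  -0.  167.5] [0.5387 0.038  0.0917] [179.9  -0.2  16.6] [-5.1 -3.1  7.2] [-0.46  0.86  0.03] 0.022595561372312965
[-0.42  0.86  0.  ] [  1.08 -46.93  45.24  -1.84   0.54   0.06]
```

View pics/d5.png

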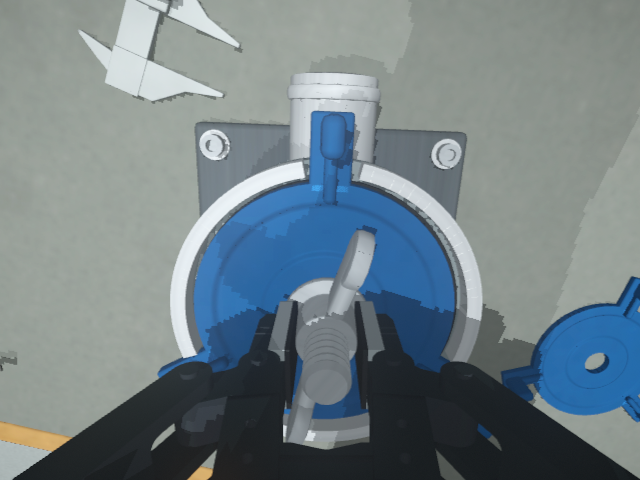

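View pics/ovd5.png

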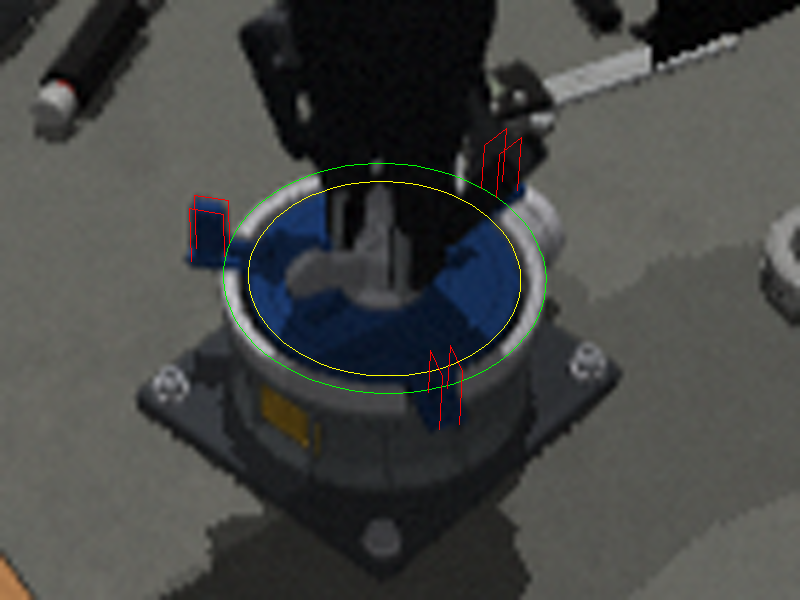

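722° so far and not yet snug. I'll rewind 325° this time for a full stroke.

Request:
apply_moves(
  rows=[
    [0,0,0,0,0,0,0.5],
    [0,0,0,0,0,0,0.5],
    [0,0,45,0,0,0,0.5],
    [0,0,5,0,0,10.5,0.5],
    [0,0,0,0,0,10.5,0.5],
    [0,0,0,0,0,10.5,0.5],
    [0,0,0,0,0,10.5,0.5],
    [0,0,0,0,0,10.5,0.5],
    [0,0,0,0,0,10.5,0.5],
    [0,0,0,0,0,10.5,0.5],
    [0,0,0,0,0,10.5,0.5],
    [0,0,0,0,0,10.5,0.5],
    [0,0,0,0,0,10.5,0.5],
    [0,0,0,0,0,10.5,0.5],
    [0,0,0,0,0,10.5,0.5],
    [0,0,0,0,0,10.5,0.5],
    [0,0,0,0,0,10.5,0.5],
    [0,0,0,0,0,10.5,0.5],
    [0,0,0,0,0,10.5,0.5],
    [0,0,0,0,0,10.5,0.5],
  ],
)

```text
time: 35.08
ee_pos: [0.538, 0.0383, 0.1399]
tcp_rot: [-180.0, 0.0, -164.8]
wrist_force: [-0.3, 0.2, 0.9]
opening: 0.0427
```

Request:
apply_moves(
  rows=[
    [0,0,0,0,0,10.5,0.5],
    [0,0,0,0,0,10.5,0.5],
    [0,0,0,0,0,10.5,0.5],
    [0,0,0,0,0,10.5,0.5],
    [0,0,0,0,0,10.5,0.5],
    [0,0,0,0,0,10.5,0.5],
    [0,0,0,0,0,10.5,0.5],
    [0,0,0,0,0,10.5,0.5],
    [0,0,0,0,0,10.5,0.5],
    [0,0,0,0,0,10.5,0.5],
    [0,0,0,0,0,10.5,0.5],
    [0,0,0,0,0,10.5,0.5],
    [0,0,0,0,0,10.5,0.5],
    [0,0,0,0,0,9,0.5],
    [0,0,0,0,0,0,0.5],
  ],
)

```text
time: 36.95
ee_pos: [0.538, 0.0383, 0.1398]
tcp_rot: [-180.0, -0.0, -19.7]
wrist_force: [0.9, -0.3, 0.2]
opening: 0.0427
```

```bash
python3 look.py e1 wrist; python3 look.py e1s scene; python3 -c "
from ov import *
ov('pics/e1s.png','pics/ove1.png',box=(310,195,390,255))"
```

```text
36.95 [   4.1    2.7   -4.3   83.     0.  -156.2] [0.538  0.0383 0.1398] [-180.    -0.   -19.7] [ 0.9 -0.3  0.2] [ 0.05 -0.03  0.04] 0.042696632512969415
37.0 [   4.1    2.7   -4.3   83.     0.  -156. ] [0.5379 0.0382 0.1398] [-180.    -0.   -19.9] [-0.3  0.3 -0. ] [ 0.03 -0.04  0.05] 0.04264801250709632
```

View pics/e1.png

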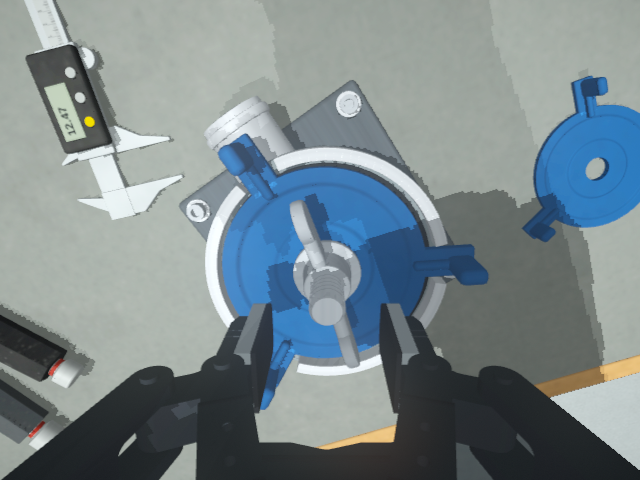

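View pics/ove1.png

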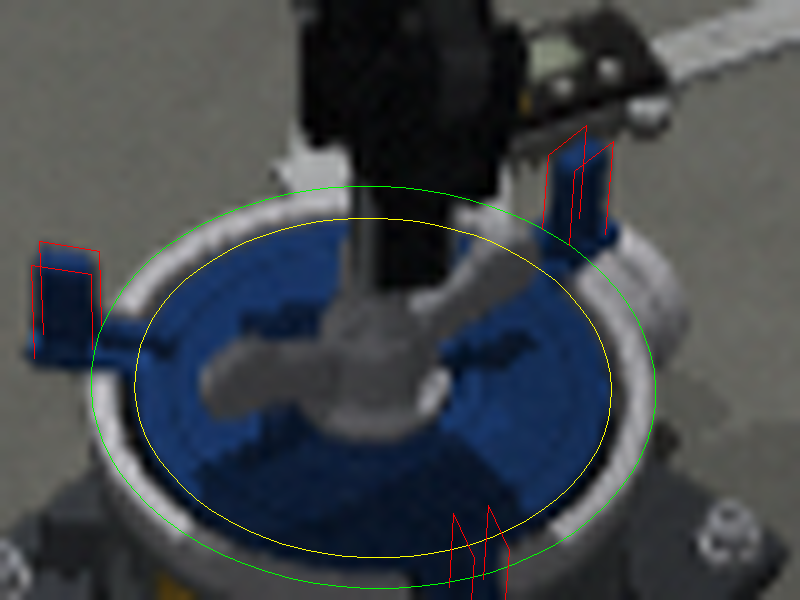

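Request:
apply_moves(
  rows=[
    [0.2,-0.4,-30,0,0,0,0.5],
    [0,0,-18.5,0,0,0,0.5],
    [0,0,0,0,0,0,0.8],
    [0,0,0,0,0,0,0.8],
    [0,0,0,0,0,0,0.8],
    [0,0,-0.3,0,0,-5,0.8],
    [0,0,-0.2,0,0,-9,0.8],
    [0,0,-0.2,0,0,-9,0.8],
    [0,0,-0.2,0,0,-9,0.8],
    [0,0,-0.2,0,0,-9,0.8],
    [0,0,-0.2,0,0,-9,0.8],
    [0,0,-0.2,0,0,-9,0.8],
    [0,0,-0.2,0,0,-9,0.8],
    [0,0,0,0,0,0,0.8],
  ],
)

```text
time: 38.8
ee_pos: [0.5381, 0.0383, 0.0911]
tcp_rot: [-179.9, 0.1, -87.7]
wrist_force: [-5.0, 3.5, 6.9]
opening: 0.0228
```

```bash
python3 look.py e2 wrist; python3 -c "
from h import *
o=get_obs();print(o['torque'].round(2),o['joint_efforts'].round(2))"
```

```text
38.8 [  4.1   3.3  -9.   77.6   0.  -88.3] [0.5381 0.0383 0.0911] [-1.799e+02  1.000e-01 -8.770e+01] [-5.   3.5  6.9] [0.67 0.72 0.53] 0.022833461395508074
[0.66 0.69 0.54] [ -2.25 -47.    45.27  -1.61  -0.83   0.9 ]
```

View pics/e2.png

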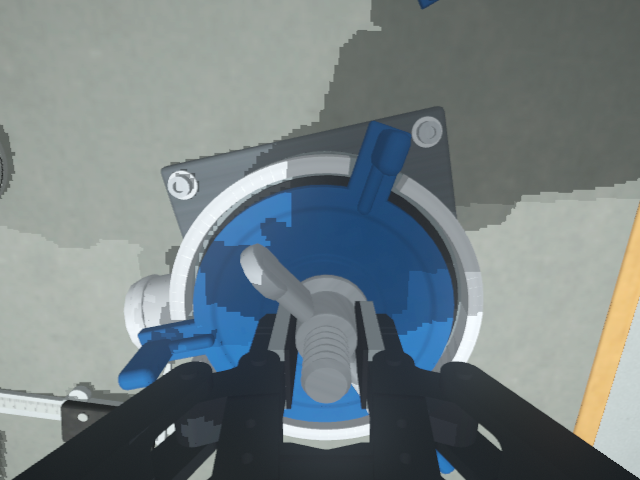

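Wrist torque is 0.53 N·m, above the 0.27 for snug, and the wings have stopped while the pads slipped: the wing is at (262,262), about 25° further round in the tool view. One small confirming turn.

Request:
apply_moves(
  rows=[
    [0,0,0,0,0,-4,0.8],
    [0,0,0,0,0,0,0.8],
  ],
)

```text
time: 39.1
ee_pos: [0.5381, 0.0383, 0.0911]
tcp_rot: [-179.9, 0.1, -91.6]
wrist_force: [-4.0, 3.0, 6.0]
opening: 0.0226
```

```bash
python3 look.py e3 wrist
python3 - <<'E'
import cv2,numpy as np
from h import *
c=calibration('wrist')
for n,(u,v) in {'e2':(262,262)}.items():
    T=np.load(f'pics/T_{n}.npy');p=back(c,(u,v),.098,T);print(p,np.degrees(np.arctan2(p[1]-.037,p[0]-.539)))
E
```

```text
39.1 [  4.1   3.3  -9.   77.6   0.  -84.4] [0.5381 0.0383 0.0911] [-1.799e+02  1.000e-01 -9.160e+01] [-4.  3.  6.] [0.59 0.61 1.24] 0.022596191437669166
[0.56023014 0.00458575 0.098     ] -56.77667258631315
```

View pics/e3.png

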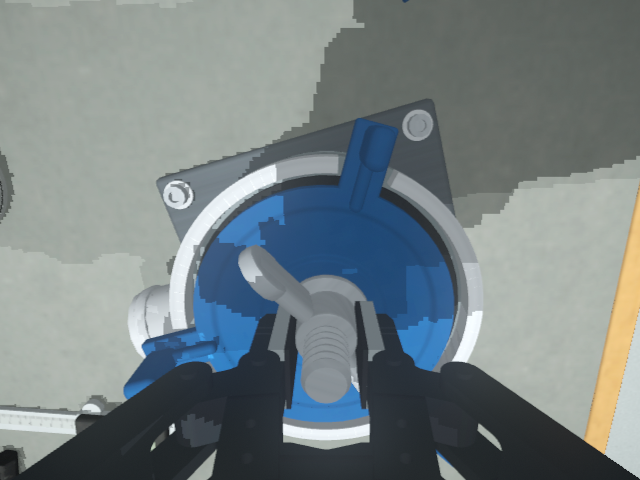

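The torque rose to 1.24 N·m with almost no further turn, so the nut is hard against its stop. I'll release and retreat.

Request:
apply_moves(
  rows=[
    [0,0,0,0,0,0,0.6],
    [0,0,0,0,0,3,0.5],
    [0,0,0,0,0,0,0.5],
    [0,0,25,0,0,0,0.5],
    [0,0,40,0,0,0,0.5],
    [-20,0,40,0,0,0,0.5],
    [-40,10,30,0,0,0,0.5],
    [-40,30,0,0,0,0,0.5],
    [-20,40,0,0,0,0,0.5],
    [0,40,0,0,0,0,0.5],
    [0,0,0,0,0,0,0.5],
  ],
)

```text
time: 40.52
ee_pos: [0.4177, 0.1596, 0.2248]
tcp_rot: [-180.0, 0.0, -88.6]
wrist_force: [0.6, 0.9, -1.2]
opening: 0.0427
```

```bash
python3 look.py f1t top; python3 look.py f1s scene; python3 -c "
from ov import *
ov('pics/f1s.png','pics/ovf1.png',box=(300,185,400,260))
a=cv2.imread('pics/f1t.png')[140:290,150:350]
cv2.imwrite('pics/f1c.png',cv2.resize(a,(800,600),interpolation=cv2.INTER_CUBIC))"
```

```text
40.525 [ 20.9  -9.5  -6.6  92.9   0.  -70.5] [0.4177 0.1596 0.2248] [-180.     0.   -88.6] [ 0.6  0.9 -1.2] [-0.06  0.05 -0.03] 0.042732031217607484
40.575 [ 20.8  -9.5  -6.6  92.9  -0.  -70.6] [0.4178 0.1585 0.2247] [-180.    -0.   -88.7] [-0.1 -0.2 -0.1] [-0.04 -0.02  0.  ] 0.04275316815299454
```

View pics/ovf1.png

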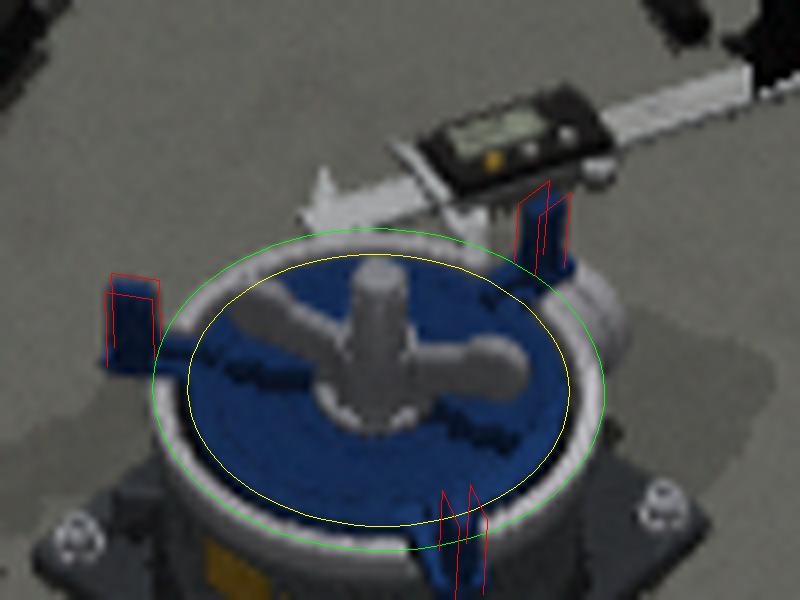

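View pics/f1t.png

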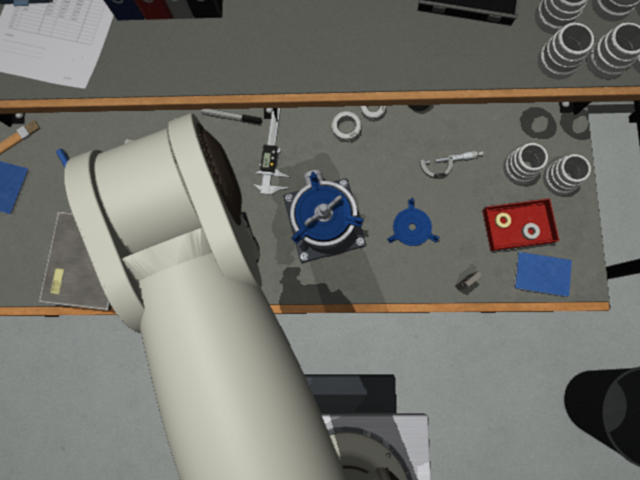

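The cover is down with its lugs in the notches, and the wing nut is at crop (377,400). I'll check its height by projecting the flange outline at the snug height.

Run:
```python
import cv2
from h import *
c=calibration('scene');im=cv2.imread('pics/f1s.png');x0,y0,s=330,205,14
a=cv2.resize(im[y0:y0+42,x0:x0+56],None,fx=s,fy=s,interpolation=cv2.INTER_CUBIC)
t=np.radians(np.arange(0,361,5))
for r,z,col in((.018,.069,(0,0,255)),(.018,.073,(0,255,255)),(.008,.115,(0,255,0))):
    p=proj(c,np.c_[.539+r*np.cos(t),.037+r*np.sin(t),0*t+z])
    cv2.polylines(a,[((p-[x0,y0]+.5)*s).astype(int).reshape(-1,1,2)],False,col,1)
cv2.imwrite('pics/f2.png',a)
```

```text
(no output)
```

View pics/f2.png

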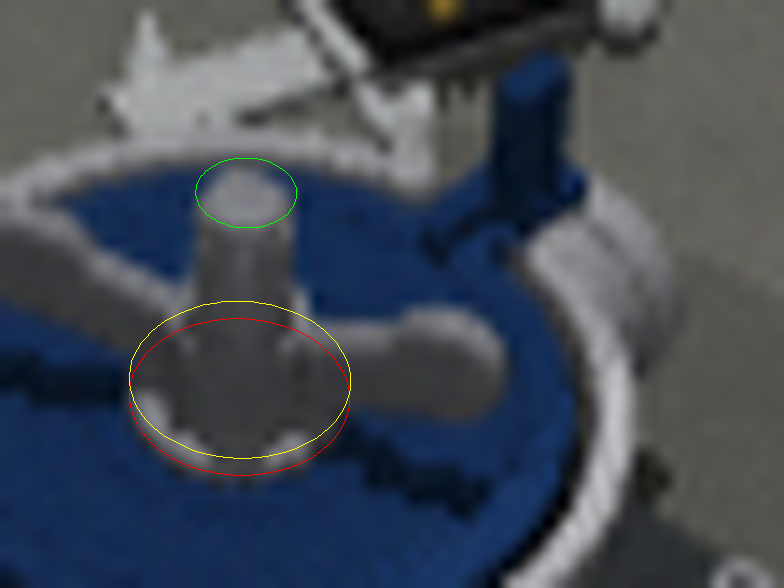

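The flange edge matches the snug outline (red, 69 mm). Handing in.

```bash
python3 -c "
from workcell import *
print(job_done())"
```

```text
the job is handed in; nothing more can be done
None
```

The filter is closed: I turned the large blue cover about 40° clockwise until its lugs dropped into the notches, then ran the wing nut down until it was snug. It took a little over two turns in several regrips. I then let go and moved clear, and handed in at about 40.6 s.

**Last checks:**
- **Cover:** In the final scene view all three lugs sit in the rim notches and the disc lies below the rim. Only the lug I pushed was touch-checked; there was no contact down to 93 mm, its home height.
- **Nut:** Its flange edge matches the 69 mm snug outline. Torque rose to 0.5 and then 1.2 N·m while the nut hardly turned, so it was tightened well past the roughly 0.27 N·m that counts as snug.
- **Bystanders:** I touched none of them. The setting block looks unmoved in the last top view. The arm hides the plug gauges there, but the earlier wrist views showed nothing disturbed.

**Disagreements:**
- **Hub width:** The gripper read about 22.5 mm on a hub described as 25 mm.
- **Stud position:** The camera estimates differed by up to about 5 mm. That gave a 20 N side load early in the first stroke, and I recentred before going on.
- **Turns needed:** The nut took more than the stated 1.2 to 2 turns, which fits that figure having been counted with the cover still riding high.

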